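# Unload the puzzle-repair vise and clear the board

### The job

The mended jigsaw piece in the blue vise is ready: slide the vise's jaw fully open, lift the piece out and stand it in the square blue pot, which must first be turned mouth-up and set on the middle of the green mat, and slide the empty vise shut again. Sweep every loose chip off the brown board into its grey trough with the scraper block, never touching the chips with the fingers because they are sticky, and stand the scraper back on the middle of its black pad. Leave everything else where it is.

Things in the scene. Friction and masses are not known exactly. Their poses are not given: they have to be found in the camera images.
- vise: small blue bench vise screwed to the table: dark base plate 90 x 215 mm, 10 mm thick; fixed jaw on its +y side, sliding jaw on its -y side, both 70 mm wide (along x), jaw tops 50 mm above the table. Origin on the table below the middle of the clamped piece; +y points from the sliding jaw to the fixed jaw (fixed jaw y +17 to +48 mm)
- jaw (a joint): sliding vise jaw, m: 0 = shut (on the piece at the start), grows to 0.055 = fully open as the jaw slides towards the vise's -y; stays where it is left, needs about 5 N
- jaw_handle (a point): middle of the upright red grip plate on top of the sliding jaw: plate 40 mm wide along the vise's x, 14 mm thick along its y, from 50 to 90 mm above the table; this point is 75 mm above the table, moves with the jaw; 47 mm from the clamped piece's face
- piece: repaired chunky jigsaw piece standing upright in the vise: block 28 (x) x 34 (y) x 84 mm tall in red, yellow and green layers, 60 g; a tab sticks out 10 mm from its -y face, 9 to 23 mm above its foot, caught under the sliding jaw's lip until the jaw has opened 12 mm. Origin: centre of its foot, z up its height; in the vise its axes are the vise's, its foot 10 mm above the table
- piece_mid (a point): centre of the piece's block, 42 mm above its foot; axes as the piece
- pot: square blue plastic pot, outside 62 x 62 mm, 54 mm high, walls 3 mm, floor 4 mm (inside 56 x 56 mm), 140 g. Origin: centre of the outside of its closed bottom; +z points from the bottom to the open mouth (it starts mouth-down: origin 54 mm above the table, z pointing down)
- mat: round flat green mat 160 mm across on the table; origin at its centre
- board: fixed puzzle board: brown top 30 mm above the table, 190 (x) x 230 (y) mm, wooden rims 10 mm thick and 12 mm higher along both x sides and the -y side (inside: x -85 to 85, y -105 to 115 mm); its +y edge is open and drops into a grey trough (y 115 to 205, x -90 to 90 mm, floor 4 mm and walls 34 mm above the table). Origin on the table under the centre of the board
- scraper: scraper block: black foot 90 (x) x 34 (y) x 26 mm high, on it an upright wooden grip 46 (x) x 18 (y) mm up to 78 mm; 150 g. Origin: centre of its underside, z up along the grip
- rest: flat black rubber pad 130 (x) x 75 (y) mm, the scraper's place, where it stands at the start; origin at its centre
- chip0: red offcut chip 24 x 20 x 14 mm, lying on the board (may be absent); origin: centre of its underside
- chip1: orange offcut chip 24 x 20 x 14 mm, lying on the board (may be absent); origin: centre of its underside
- chip2: yellow offcut chip 24 x 20 x 14 mm, lying on the board (may be absent); origin: centre of its underside
- chip3: green offcut chip 24 x 20 x 14 mm, lying on the board (may be absent); origin: centre of its underside
- chip4: blue offcut chip 24 x 20 x 14 mm, lying on the board (may be absent); origin: centre of its underside
- glue: white glue bottle with orange cap, 48 mm across, 130 mm high; bystander
- mug: white mug 76 mm across, 90 mm high; bystander
- tape: roll of clear tape, 64 mm across, 22 mm high; bystander
- screwdriver: screwdriver lying on the table; bystander
- spare_red: flat red jigsaw piece 40 mm, 12 mm thick; bystander
- spare_blue: flat blue jigsaw piece 40 mm, 12 mm thick; bystander
- vise_seat (a point): middle of the vise's seat, on the base plate 10 mm above the table, where the foot of the clamped piece stands

How it is judged (in metres and radians):
On the way, in this order (a step that is already met when the one before it is completed fails the run):
1. the jaw is slid fully open (over 45 mm) while the piece still stands in the vise (value of joint jaw above 0.045 m and distance between piece and vise_seat below 0.045 m), for 0.2 s.
2. the piece stands in the pot, which is mouth-up (angle between pot's own z axis and vertical below 0.12 rad and x of piece_mid in the frame of pot between -0.03 and 0.03 m and y of piece_mid in the frame of pot between -0.03 and 0.03 m and z of piece_mid in the frame of pot between 0.02 and 0.056 m), for 0.2 s.
At the end, for the whole second after the job is handed in: The pot stands mouth-up on the table within 55 mm of the mat's centre with the piece standing in it (either end up); the jaw is shut again to within 8 mm; every chip present lies in the trough; the scraper stands upright within 35 mm of the pad's centre; all at rest (all of step 2 and horizontal distance between pot and mat below 0.055 m and height (world z) of each of pot, scraper below 0.01 m and linear speed of each of piece, scraper, chip0, chip1, chip2, chip3, chip4 below 0.02 m/s and value of joint jaw below 0.008 m and horizontal distance between scraper and rest below 0.035 m and angle between scraper's own z axis and vertical below 0.12 rad and (y of chip0 in the frame of board above 0.118 m or (y of chip0 in the frame of board above 0.109 m and z of chip0 in the frame of board below 0.027 m)) and y of each of chip0, chip1, chip2, chip3, chip4 in the frame of board below 0.211 m and x of chip0 in the frame of board between -0.096 and 0.096 m and z of each of chip0, chip1, chip2, chip3, chip4 in the frame of board below 0.045 m and (y of chip1 in the frame of board above 0.118 m or (y of chip1 in the frame of board above 0.109 m and z of chip1 in the frame of board below 0.027 m)) and x of chip1 in the frame of board between -0.096 and 0.096 m and (y of chip2 in the frame of board above 0.118 m or (y of chip2 in the frame of board above 0.109 m and z of chip2 in the frame of board below 0.027 m)) and x of chip2 in the frame of board between -0.096 and 0.096 m and (y of chip3 in the frame of board above 0.118 m or (y of chip3 in the frame of board above 0.109 m and z of chip3 in the frame of board below 0.027 m)) and x of chip3 in the frame of board between -0.096 and 0.096 m and (y of chip4 in the frame of board above 0.118 m or (y of chip4 in the frame of board above 0.109 m and z of chip4 in the frame of board below 0.027 m)) and x of chip4 in the frame of board between -0.096 and 0.096 m); the robot touches nothing.
It fails at once if the fingers touch a chip (contact force between the fingers and chip0 above 1 N or contact force between the fingers and chip1 above 1 N or contact force between the fingers and chip2 above 1 N or contact force between the fingers and chip3 above 1 N or contact force between the fingers and chip4 above 1 N).
It fails at once if a bystander is moved more than 40 mm (distance of any of glue, mug, tape, screwdriver, spare_red, spare_blue from where it was at the start of the episode above 0.04 m).
Of chip0, chip1, chip2, chip3, chip4 only 3 to 5 are there at a start; the rules pass over those that are not, and their reading is None.
At some moment in a run one of pot, scraper, chip0, chip1, chip2 may be knocked a few centimetres aside while the robot is not near it.
Once in a run the grip may slacken for a moment while it holds something.
It also fails if it takes over 192 s, if anything falls off the work surface, if the arm or the gripper's body presses on something with over 40 N, if the wrist force passes 120 N, or if a joint passes its speed limit or range.

### The arm

A 6-joint arm with a two-finger parallel gripper is mounted at the origin on the work surface. World frame = base frame: x ahead of the robot, y to its left, z up, the work surface at z = 0. Lengths are in mm, angles in rad, forces in N, time in s.
With the tool pointing down it reaches from about 400 to 825 mm from the base axis. Payload 7 kg.
Tool frame: the origin (TCP) lies midway between the tips of the shut fingers; the grasp point (between the pads) lies 19 mm behind it; z points along the fingers, y is the line along which they close (so a half turn about z gives the same grasp; the last joint's range is limited). The gripper opens to 85 mm and grips with 20 to 120 N. Pads are 22 mm wide; open, the fingers measure 114 mm over their backs; the gripper's body (76 mm by 85 mm) begins 54 mm behind the grasp point. The pads swing forward as they close: fully open they stand 13 mm farther back than shut.
Start: joints at [1.511, 0.359, 0.012, 0, -1.224, -0.288], TCP at [230.068, 634.558, 231.302] pointing down, gripper open.
Joint ranges: [-3.07, 3.07], [-1.43, 2.12], [-1.02, 1.25], [-3.03, 1.67], [-3.05, -0], [-3.03, 3.03]. Speed limits (rad/s): [2.39, 2.39, 3.01, 3.14, 3.14, 3.14].

### API

Orientations are given as [roll, pitch, yaw] about the fixed x, y, z axes, in that order (R = Rz(yaw) Ry(pitch) Rx(roll)).
In Python, from plant import state, optics, job gives the robot as it stands. The module is installed in compiled form; this text tells all that it offers.
- The arm moves only by the shell command python3 -m inch 'ROWS' [FORCE]. ROWS is a JSON object of lists of equal length, an entry for each row: "linear": the shift along the tool's x, y, z in m, a list of three; "rotation": the turn, a rotation vector about the tool's x, y, z in rad, a list of three; "grip": the opening, from 0 (shut) to 1 (fully open). In form: {"linear": [[dx, dy, dz], ...], "rotation": [[ax, ay, az], ...], "grip": [grip, ...]}. A call has 1 to 10 rows; each row shifts and turns the commanded pose from where the row before left it, along the tool's axes as they then stand; what a row does not reach is not made up. A row lasts 1/12 s, in which the tool goes at most 41.7 mm and 7.16 degrees, less where a joint would pass 70% of its speed; a pose out of reach is approached as far as the arm can. A call with a gripper value outside its range is refused whole. The fingers move at their own pace and stop on an object; FORCE is the grip in N (left out, the last holds). Time passes only in rows, so rows that do not move let the fingers close. It gives the time, the measured TCP pose, the force, the opening and the grip force at its end, in the units of the state.
- state(): the state, without advancing time (a new reading comes with each control period).
- optics.get_image(name): name is "scene" or "top" or "wrist"; returns the picture (400x640x3 uint8, blue, green, red); there is no depth.
- optics.calibration(name): a dict with "fovy" (degrees; the focal length in pixels is half the picture's height over the tangent of half this angle, whatever the lens; pixels are square), "cx", "cy" (the principal point, pixels), "k1" (the pictures are not rectified: a ray, as slopes to the right and down, at radius r is drawn at 1 + k1 r^2 times it, then the intrinsics apply), "origin" and "attitude" of the camera in the world. Camera axes: x right, y down, z forward; pixel columns grow to the right and rows downward; lengths in mm; the calibration is good to about 2 mm. A picture is of the moment at which its call begins: read the wrist's pose just before it. calibration takes no time and is no camera call; for the wrist camera it gives the pose at the moment of the call.
- job.sign_off(): hands the job in; it is judged then, once.
The state is a dict: "clock": time; "qpos": joint angles; "dq": joint speeds; "joint_torque": joint torques, N m; "ee_pos": TCP position; "tool_rot": TCP orientation; "wrist_force": force on the tool from outside, world axes, zero at the start; "wrist_torque": the same for the moment, N m; "grip_width": opening from 0.0 (shut) to 1.0 (fully open); "grip_force": force on a finger pad.
Only numpy, scipy, OpenCV 4.12 (cv2) and the standard library are available. Lean on these libraries where they do the work, as an engineer would, in place of code of your own. Each camera call takes 0.05 s, during which the arm holds its last target. There are 200 camera calls.

## Working session

There is one attempt and no reset: what is moved stays moved. The work goes in short steps, Python scripts to look and compute and a shell command to move; the robot and the scene stay as the last step left them, time stands still between calls to the robot, and variables do not carry over. Pictures are saved under pics/ and viewed, at most 14 in all, crops included, and the job is handed in when it is done.

```bash
mkdir -p pics
python3 - <<'E'
from plant import state, optics, job
import cv2
s=state(); print({k:s[k] for k in('clock','ee_pos','tool_rot','grip_width','wrist_force')})
for n in('scene','top'):
    c=optics.calibration(n); print(n,c)
    cv2.imwrite(f'pics/{n}0.png',optics.get_image(n))
print(optics.calibration('wrist'))
E
```

```text
{'clock': 0.0, 'ee_pos': array([229.92865299, 634.15423221, 230.39247338]), 'tool_rot': array([ 3.14003829e+00, -1.50058932e-04, -3.47918641e-01]), 'grip_width': 0.9995097667294717, 'wrist_force': array([ 0.62858177, -1.04334328,  0.63747036])}
scene {'fovy': 42.97680675739591, 'cx': 319.25309548330364, 'cy': 197.12469732582784, 'k1': -0.006570730764208688, 'origin': array([1106.62418646, -854.42307633, 1182.27511199]), 'attitude': array([-2.42188165, -0.01159155,  0.62944991])}
top {'fovy': 50.95013692774866, 'cx': 326.1737945989281, 'cy': 196.3627597652017, 'k1': -0.11315378424312747, 'origin': array([ 424.64385741,  -70.54330003, 1224.63162199]), 'attitude': array([-3.04438199,  0.01638071, -1.5908263 ])}
{'fovy': 58.796728962033235, 'cx': 313.8465217427285, 'cy': 195.93852816074866, 'k1': -0.01854113201349763, 'origin': array([306.67790426, 606.41762863, 372.23803496]), 'attitude': array([ 2.81880643e+00, -1.21181098e-04, -1.91828798e+00])}
```

View pics/top0.png

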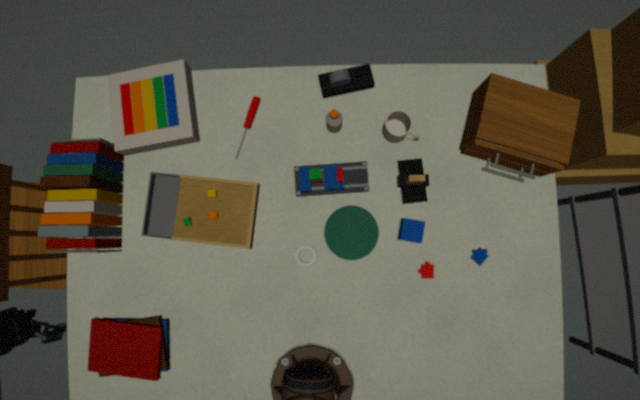

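View pics/scene0.png

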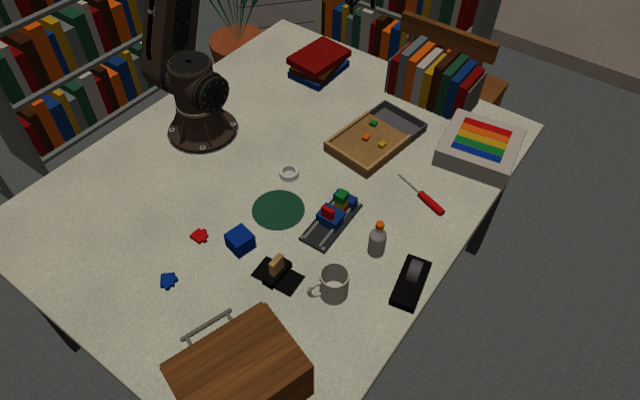

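Top view: vise at (332,178) with the red handle on the right (340,174) and the piece at (316,175), mat (351,232), pot (411,230), scraper (413,180) on its pad. There are three chips on the board: yellow (212,193), orange (213,215) and green (187,221). The trough is on the left, which is +y.

```bash
cat > h.py <<'E'
import numpy as np, cv2
from scipy.spatial.transform import Rotation as R
from plant import state, optics
def cam(n):
    c=optics.calibration(n); f=200/np.tan(np.radians(c['fovy']/2))
    return dict(f=f,cx=c['cx'],cy=c['cy'],k=c['k1'],o=np.array(c['origin']),R=R.from_euler('xyz',c['attitude']).as_matrix())
def grab(n):
    c=cam(n); return c,optics.get_image(n)
def pt(c,uv,z):
    uv=np.atleast_2d(np.array(uv,float)); d=(uv-[c['cx'],c['cy']])/c['f']; s=d.copy()
    for _ in range(20): s=d/(1+c['k']*(s**2).sum(1,keepdims=True))
    w=np.c_[s,np.ones(len(s))]@c['R'].T
    return (c['o']+w*((z-c['o'][2])/w[:,2:]))[:,:2]
def px(c,P):
    q=(np.atleast_2d(P)-c['o'])@c['R']; s=q[:,:2]/q[:,2:]
    return s*(1+c['k']*(s**2).sum(1,keepdims=True))*c['f']+[c['cx'],c['cy']]
def blobs(im,lo,hi,amin=20,roi=None):
    m=cv2.inRange(cv2.cvtColor(im,cv2.COLOR_BGR2HSV),np.array(lo),np.array(hi))
    if roi: k=np.zeros_like(m); x0,y0,x1,y1=roi; k[y0:y1,x0:x1]=1; m*=k
    cs=[k for k in cv2.findContours(m,cv2.RETR_EXTERNAL,cv2.CHAIN_APPROX_NONE)[0] if cv2.contourArea(k)>=amin]
    return sorted(cs,key=cv2.contourArea,reverse=True)
def rect(c,cnt,z):
    p=pt(c,cnt[:,0,:],z).astype(np.float32); r=cv2.minAreaRect(p)
    return [round(float(v),1) for v in (*r[0],*r[1],r[2])]
COL=dict(red=[(0,120,50),(7,255,255)],orange=[(8,150,80),(18,255,255)],yellow=[(20,150,80),(32,255,255)],green=[(45,100,30),(80,255,255)],blue=[(100,120,30),(125,255,255)])
def delta(target,yaw=None):
    s=state(); p=s['ee_pos']; Rt=R.from_euler('xyz',s['tool_rot'])
    d=Rt.inv().apply(np.array(target)-p)/1000
    print('t',round(s['clock'],1),'pos',p.round(1),'rpy',s['tool_rot'].round(3),'lin',d.round(4))
    if yaw is not None:
        g=R.from_euler('xyz',[np.pi,0,yaw]); print('rotvec',(Rt.inv()*g).as_rotvec().round(3),'rows',np.degrees((Rt.inv()*g).magnitude())/7.16)
E
python3 - <<'E'
from h import *
c,im=grab('top')
def show(n,col,z,roi=None,a=20):
    for k in blobs(im,*COL[col],a,roi): print(n,rect(c,k,z),[int(v) for v in cv2.boundingRect(k)])
show('mat','green',0,(310,195,395,270),200)
show('pot','blue',54,(390,210,435,250),100)
for k in('red','orange','yellow','green','blue'): show('chip '+k,k,44,(175,170,262,255))
show('piece','green',94,(295,160,370,195)); show('handle','red',90,(295,160,370,195)); show('jaws','blue',50,(295,160,370,195))
k=blobs(im,(0,0,0),(180,255,60),300,(385,150,435,210)); print('pad',[rect(c,x,0) for x in k])
k=blobs(im,(8,60,80),(25,220,255),30,(385,150,435,210)); print('grip',[rect(c,x,78) for x in k])
k=blobs(im,(8,60,60),(25,220,255),500,(130,160,270,255)); print('board',[(rect(c,x,42),cv2.boxPoints(cv2.minAreaRect(x)).round().tolist()) for x in k])
print('hsv',[ (q,cv2.cvtColor(im,cv2.COLOR_BGR2HSV)[q[1],q[0]].tolist()) for q in((160,200),(230,230),(340,190),(300,180),(365,180))])
E
```

```text
mat [437.6, -123.0, 149.9, 150.3, 43.8] [325, 206, 53, 53]
pot [439.7, -289.1, 63.5, 58.3, 78.5] [399, 219, 25, 23]
chip orange [495.9, 269.9, 30.0, 35.3, 5.2] [207, 209, 13, 12]
chip yellow [505.5, 269.7, 210.9, 167.8, 82.3] [175, 180, 78, 64]
chip green [476.6, 346.4, 20.3, 17.7, 0.4] [184, 218, 7, 8]
piece [598.5, -26.4, 30.0, 30.4, 88.9] [310, 168, 12, 12]
handle [594.9, -91.8, 8.2, 35.9, 88.7] [338, 168, 4, 14]
jaws [594.1, -73.4, 72.2, 56.9, 2.8] [322, 164, 22, 27]
jaws [590.3, 6.7, 31.1, 68.7, 89.3] [299, 167, 12, 25]
pad [[586.0, -308.6, 125.9, 90.3, 5.0]]
grip [[582.6, -304.8, 18.9, 43.2, 3.0]]
board [([505.7, 266.3, 238.0, 191.3, 82.7], [[171.0, 239.0], [179.0, 173.0], [259.0, 182.0], [251.0, 249.0]])]
hsv [((160, 200), [11, 26, 78]), ((230, 230), [21, 151, 110]), ((340, 190), [113, 43, 48]), ((300, 180), [107, 188, 87]), ((365, 180), [109, 38, 53])]
```

```bash
python3 -m inch '{"linear":[[0,0,0],[0,0,0],[0,0,0],[0,0,0],[0,0,0],[0,0,0],[0,0,0],[0,0,0],[0,0,0],[0,0,0]],"rotation":[[0,0,0.118],[0,0,0.118],[0,0,0.118],[0,0,0.118],[0,0,0.118],[0,0,0.118],[0,0,0.118],[0,0,0.118],[0,0,0.118],[0,0,0.118]],"grip":[1,1,1,1,1,1,1,1,1,1]}'
python3 -c "
from h import *
delta([595,-60,230],-1.524)"
```

```text
clock: 0.98
ee_pos: [230.0, 634.4, 230.9]
tool_rot: [3.141, -0.001, -1.534]
wrist_force: [-0.2, 0.0, 0.8]
grip_width: 1.0
grip_force: 0.0
t 1.0 pos [230.  634.4 230.9] rpy [ 3.141e+00 -1.000e-03 -1.534e+00] lin [ 0.7074 -0.339   0.0013]
rotvec [ 0.    -0.001 -0.01 ] rows 0.0781250498557393
```

```bash
python3 -m inch '{"linear":[[0.0354,-0.017,0],[0.0354,-0.017,0],[0.0354,-0.017,0],[0.0354,-0.017,0],[0.0354,-0.017,0],[0.0354,-0.017,0],[0.0354,-0.017,0],[0.0354,-0.017,0],[0.0354,-0.017,0],[0.0354,-0.017,0]],"rotation":[[0,0,-0.001],[0,0,-0.001],[0,0,-0.001],[0,0,-0.001],[0,0,-0.001],[0,0,-0.001],[0,0,-0.001],[0,0,-0.001],[0,0,-0.001],[0,0,-0.001]],"grip":[1,1,1,1,1,1,1,1,1,1]}' | head -2
python3 -m inch '{"linear":[[0.0354,-0.017,0],[0.0354,-0.017,0],[0.0354,-0.017,0],[0.0354,-0.017,0],[0.0354,-0.017,0],[0.0354,-0.017,0],[0.0354,-0.017,0],[0.0354,-0.017,0],[0.0354,-0.017,0],[0.0354,-0.017,0]],"rotation":[[0,0,0],[0,0,0],[0,0,0],[0,0,0],[0,0,0],[0,0,0],[0,0,0],[0,0,0],[0,0,0],[0,0,0]],"grip":[1,1,1,1,1,1,1,1,1,1]}' | head -3
python3 - <<'E'
from h import *
delta([595,-60,230],-1.524)
c,im=grab('wrist'); cv2.imwrite('pics/w1.png',im); print(c['o'])
E
```

```text
clock: 1.82
ee_pos: [417.0, 287.1, 231.4]
clock: 2.65
ee_pos: [605.7, -57.4, 231.1]
tool_rot: [3.141, 0.0, -1.518]
t 2.6 pos [605.7 -57.4 231.1] rpy [ 3.141  0.    -1.518] lin [0.002  0.0108 0.0011]
rotvec [0.    0.    0.006] rows 0.049791758355095826
[ 610.12243773 -138.969628    372.91929567]
```

View pics/w1.png

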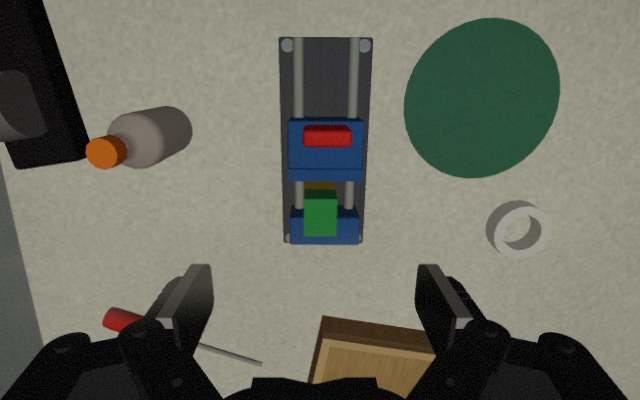

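Wrist view: the vise is aligned with the image. The red handle is at (327,137), the green piece top at (320,213), and the mat at the right (482,98).

Run:
```python
from h import *
c=cam('wrist'); im=cv2.imread('pics/w1.png')
for n,col,z,roi in(('handle','red',90,(280,100,380,160)),('handlefront','red',90,(300,124,354,134)),('piece','green',94,(290,170,350,250)),('jaw','blue',50,(280,100,370,190)),('fixed','blue',50,(280,195,370,250)),('mat','green',0,(390,10,570,190))):
    for k in blobs(im,*COL[col],60,roi): print(n,rect(c,k,z),cv2.boundingRect(k))
k=blobs(im,(100,20,20),(125,110,80),500,(270,30,380,250)); print('base',[rect(c,x,10) for x in k[:2]])
print(pt(c,[[303,126],[352,126],[352,147]],90),pt(c,[[304,236],[337,236],[304,192],[337,192]],94))
hsv=cv2.cvtColor(im,cv2.COLOR_BGR2HSV); print(hsv[120:155:2,328].tolist())
```

```text
handle [599.4, -100.2, 38.2, 15.9, 2.9] (303, 126, 49, 21)
handlefront [599.7, -105.4, 36.5, 5.5, 2.9] (304, 126, 47, 8)
piece [601.5, -36.5, 28.6, 41.4, 2.9] (303, 189, 35, 47)
jaw [597.9, -81.6, 69.4, 59.5, 1.7] (288, 117, 76, 65)
fixed [595.1, -7.4, 68.8, 40.5, 2.9] (289, 205, 71, 39)
mat [439.9, -128.3, 157.3, 156.7, 3.2] (404, 19, 156, 159)
base []
[[ 618.80746792 -107.14634969]
 [ 580.26139342 -109.12570669]
 [ 578.85295055  -92.49054314]] [[613.97710231 -14.25876363]
 [585.65267629 -15.69550653]
 [615.65642209 -53.93349136]
 [588.50519853 -55.31628161]]
[[109, 177, 49], [107, 185, 98], [122, 118, 82], [0, 251, 61], [2, 228, 65], [1, 244, 90], [2, 222, 141], [1, 210, 157], [0, 202, 160], [2, 224, 156], [2, 216, 156], [0, 208, 153], [1, 212, 150], [1, 229, 119], [107, 197, 101], [107, 188, 102], [106, 188, 103], [108, 173, 106]]
```

```bash
python3 -m inch '{"linear":[[0.02,0.004,0.03],[0.02,0.0043,0.03],[0,0,0.03],[0,0,0.03],[0,0,0.03],[0,0,0.023],[0,0,0],[0,0,0],[0,0,0],[0,0,0]],"rotation":[[0,0,0.003],[0,0,0],[0,0,0],[0,0,0],[0,0,0],[0,0,0],[0,0,0],[0,0,0],[0,0,0],[0,0,0]],"grip":[0.8,0.8,0.8,0.8,0.8,0.8,0.8,0,0,0]}' 50 
python3 -m inch '{"linear":[[0,0,0],[0,0,0],[0,0,0],[0,0,0],[0,0,0],[0,0,0]],"rotation":[[0,0,0],[0,0,0],[0,0,0],[0,0,0],[0,0,0],[0,0,0]],"grip":[0,0,0,0,0,0]}'
```

```text
clock: 3.53
ee_pos: [597.2, -96.1, 60.0]
tool_rot: [3.139, -0.0, -1.521]
wrist_force: [-8.6, -1.0, 2.9]
grip_width: 0.455
grip_force: 53.6
clock: 4.03
ee_pos: [597.2, -96.1, 60.0]
tool_rot: [3.139, -0.0, -1.521]
wrist_force: [-7.4, -0.6, 2.1]
grip_width: 0.457
grip_force: 53.5
```

```bash
python3 -m inch '{"linear":[[0.003,0,0],[0.005,0,0],[0.006,0,0],[0.007,0,0],[0.007,0,0],[0.007,0,0],[0.007,0,0],[0.006,0,0],[0.004,0,0],[0.002,0,0]],"rotation":[[0,0,0],[0,0,0],[0,0,0],[0,0,0],[0,0,0],[0,0,0],[0,0,0],[0,0,0],[0,0,0],[0,0,0]],"grip":[0,0,0,0,0,0,0,0,0,0]}'
python3 -m inch '{"linear":[[0.001,0,0],[0,0,0],[0,0,0],[0,0,0]],"rotation":[[0,0,0],[0,0,0],[0,0,0],[0,0,0]],"grip":[0,0,0,0]}'
```

```text
clock: 4.87
ee_pos: [599.7, -148.9, 59.9]
tool_rot: [3.139, 0.002, -1.522]
wrist_force: [-10.0, 19.1, 9.2]
grip_width: 0.461
grip_force: 54.2
clock: 5.2
ee_pos: [599.7, -148.8, 60.0]
tool_rot: [3.139, 0.002, -1.521]
wrist_force: [-9.5, 12.4, 5.5]
grip_width: 0.459
grip_force: 49.6
```

```bash
python3 -m inch '{"linear":[[0,0,0],[0,0,0],[0,0,0],[0,0,-0.02],[0,0,-0.04],[0,0,-0.04],[0,0,-0.04],[0,0,-0.03],[0,0,0],[0,0,0]],"rotation":[[0,0,0],[0,0,0],[0,0,0],[0,0,0],[0,0,0],[0,0,0],[0,0,-0.12],[0,0,-0.12],[0,0,-0.12],[0,0,-0.12]],"grip":[0.8,0.8,1,1,1,1,1,1,1,1]}'
python3 -m inch '{"linear":[[0,0,0],[0,0,0],[0,0,0],[0,0,0],[0,0,0],[0,0,0],[0,0,0]],"rotation":[[0,0,-0.12],[0,0,-0.12],[0,0,-0.12],[0,0,-0.12],[0,0,-0.12],[0,0,-0.12],[0,0,-0.12]],"grip":[1,1,1,1,1,1,1]}' | head -3
python3 - <<'E'
from h import *
delta([430,-289,230],-.2)
c,im=grab('top')
for n,col,z,roi in(('pot','blue',54,(390,210,435,250)),('handle','red',90,(295,160,370,195)),('piece','green',94,(295,160,370,195)),('chipg','green',44,(175,170,262,255))):
    for k in blobs(im,*COL[col],15,roi): print(n,rect(c,k,z))
E
```

```text
clock: 6.03
ee_pos: [603.3, -151.1, 232.5]
tool_rot: [-3.136, -0.004, -1.035]
wrist_force: [0.3, 0.9, -1.0]
grip_width: 1.002
grip_force: 0.0
clock: 6.62
ee_pos: [602.1, -151.1, 229.4]
tool_rot: [-3.141, -0.002, -0.195]
t 6.6 pos [ 602.1 -151.1  229.4] rpy [-3.141e+00 -2.000e-03 -1.950e-01] lin [-0.1421  0.1687 -0.0009]
rotvec [-0.    -0.002  0.005] rows 0.04206635834536939
pot [439.8, -288.8, 63.5, 57.8, 79.2]
handle [599.3, -145.9, 35.7, 12.7, 4.6]
piece [598.5, -26.4, 30.0, 30.4, 88.9]
chipg [476.6, 346.4, 20.3, 17.7, 0.4]
```

```bash
python3 -m inch '{"linear":[[-0.024,0.028,0],[-0.024,0.028,0],[-0.024,0.028,0],[-0.024,0.028,0],[-0.024,0.028,0],[-0.022,0.029,0],[0,0,0],[0,0,0]],"rotation":[[0,0,0],[0,0,0],[0,0,0],[0,0,0],[0,0,0],[0,0,0],[0,0,0],[0,0,0]],"grip":[1,1,1,1,1,1,1,1]}' | head -3
python3 - <<'E'
from h import *
c,im=grab('wrist'); cv2.imwrite('pics/w2.png',im)
for k in blobs(im,*COL['blue'],300): print(rect(c,k,54),cv2.boundingRect(k))
delta([440,-289,120],-.2)
print(pt(c,[[0,0],[639,0],[320,200],[0,399]],54).round())
E
```

```text
clock: 7.33
ee_pos: [427.8, -289.4, 229.5]
tool_rot: [3.141, -0.002, -0.206]
[441.9, -293.0, 61.0, 65.5, 78.2] (281, 119, 69, 72)
[583.0, -136.7, 77.6, 51.5, 83.5] (40, 0, 106, 66)
[384.3, -470.6, 43.7, 42.3, 44.7] (489, 159, 52, 48)
t 7.4 pos [ 428.8 -288.8  229.4] rpy [ 3.141e+00 -2.000e-03 -2.050e-01] lin [ 0.0108 -0.0021  0.1094]
rotvec [ 0.    -0.002 -0.005] rows 0.041022104814135485
[[ 620.  -69.]
 [ 514. -577.]
 [ 399. -289.]
 [ 230.  136.]]
```

View pics/w2.png

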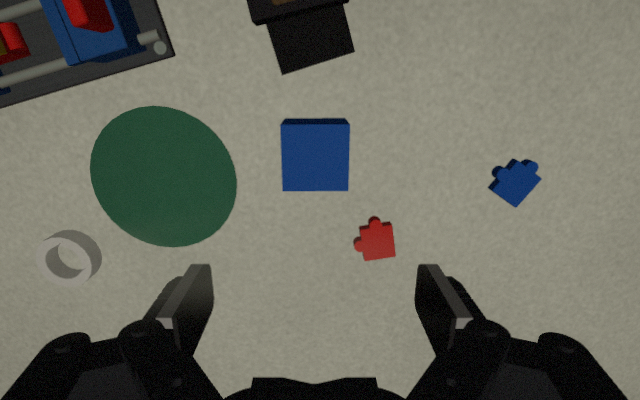

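Wrist view: pot top face at (315,158), aligned with the tool; mat (163,176), spare_red (376,240), tape (70,258), spare_blue (515,182). I'll tip the pot twice, about 90° each time, with sideways tilts.

```bash
python3 -m inch '{"linear":[[0,0,0],[0,0,0],[0,0,0],[0,0,0],[0,0,0],[0,0,0],[0,0,0],[0,0,0],[0,0,0],[0,0,0]],"rotation":[[0,0,0.12],[0,0,0.12],[0,0,0.12],[0,0,0.12],[0,0,0.12],[0,0,0.12],[0,0,0.12],[0,0,0.12],[0,0,0.12],[0,0,0.12]],"grip":[1,1,1,1,1,1,1,1,1,1]}' >/dev/null
python3 -m inch '{"linear":[[0,0,0],[0,0,0],[0,0,0],[0,0,0],[0,0,0],[0,0,0]],"rotation":[[0,0,0.12],[0,0,0.12],[0,0,0.12],[0,-0.12,0],[0,-0.12,0],[0,0,0]],"grip":[1,1,1,1,1,1]}' 70
python3 - <<'E'
from h import *
s=state(); Rt=R.from_euler('xyz',s['tool_rot']); zt=Rt.as_matrix()[:,2]; print(zt, Rt.as_matrix()[:,1], s['qpos'])
T=np.array([440,-291.5,30])+28*zt; print(T); delta(T); delta(T+[0,0,80])
E
```

```text
clock: 8.72
ee_pos: [430.2, -289.4, 227.9]
tool_rot: [-3.141, 0.247, -1.764]
wrist_force: [0.4, 0.4, -0.1]
grip_width: 0.998
grip_force: 0.0
[ 0.04736753  0.24023811 -0.96955762] [-9.81371796e-01  1.92117885e-01 -3.41513868e-04] [-0.40524385  0.18036358 -0.16224154 -0.2518997  -1.28959658  0.28967581]
[ 441.32629073 -284.77333303    2.85238676]
t 8.7 pos [ 430.2 -289.4  227.9] rpy [-3.141  0.247 -1.764] lin [ 0.0486 -0.01    0.2199]
t 8.7 pos [ 430.2 -289.4  227.9] rpy [-3.141  0.247 -1.764] lin [ 0.0291 -0.01    0.1423]
```

```bash
python3 -m inch '{"linear":[[0.007,-0.0025,0.035],[0.007,-0.0025,0.035],[0.007,-0.0025,0.035],[0.008,-0.0025,0.037],[0.005,0,0.02],[0.005,0,0.02],[0.005,0,0.02],[0.004,0,0.015],[0,0,0],[0,0,0]],"rotation":[[0,0,0],[0,0,0],[0,0,0],[0,0,0],[0,0,0],[0,0,0],[0,0,0],[0,0,0],[0,0,0],[0,0,0]],"grip":[1,1,1,1,1,1,1,1,1,1]}'
python3 -m inch '{"linear":[[0,0,0],[0,0,0],[0,0,0],[0,0,0],[0,0,0]],"rotation":[[0,0,0],[0,0,0],[0,0,0],[0,0,0],[0,0,0]],"grip":[0,0,0,0,0]}'
```

```text
clock: 9.55
ee_pos: [439.9, -284.6, 5.5]
tool_rot: [3.139, 0.24, -1.761]
wrist_force: [-0.3, -0.1, 0.6]
grip_width: 0.997
grip_force: 0.0
clock: 9.97
ee_pos: [440.7, -285.5, 7.7]
tool_rot: [-3.139, 0.239, -1.76]
wrist_force: [0.2, 0.7, 7.0]
grip_width: 0.718
grip_force: 76.3
```

```bash
python3 -m inch '{"linear":[[-0.005,0,-0.02],[-0.008,0,-0.031],[-0.009,0,-0.036],[-0.009,0,-0.036],[0,0,0],[0,0,0],[0,0,0],[0,0,0],[0,0,0],[0,0,0]],"rotation":[[0,0,0],[0,0,0],[0,0,0],[0,0,0],[0,0.12,0],[0,0.12,0],[0,0,0],[0,0,0],[0,0,0],[0,0,0]],"grip":[0,0,0,0,0,0,0,0,0,0]}'
python3 - <<'E'
from h import *
s=state(); Rt=R.from_euler('xyz',s['tool_rot']).as_matrix(); print(s['qpos'].round(2))
T=np.array([470,-110,150])+28*Rt[:,2]; delta(T,-1.57)
E
```

```text
clock: 10.8
ee_pos: [440.1, -284.5, 133.1]
tool_rot: [-3.141, 0.001, -1.761]
wrist_force: [0.3, -0.1, -1.8]
grip_width: 0.721
grip_force: 76.5
[-0.2   0.2  -0.45 -0.   -0.92  0.01]
t 10.8 pos [ 440.1 -284.5  133.1] rpy [-3.141e+00  1.000e-03 -1.761e+00] lin [-0.177   0.0037  0.0114]
rotvec [-0.001  0.001 -0.191] rows 1.5324229153149147
```

```bash
python3 -m inch '{"linear":[[-0.03,0,0],[-0.03,0,0],[-0.03,0,0],[-0.03,0,0],[-0.03,0,0],[-0.027,0,0],[0,0,0],[0,0,0],[0,0,0],[0,0,0]],"rotation":[[0,0,0],[0,0,0],[0,0,0],[0,0,0],[0,0,0],[0,0,0],[0,0,-0.12],[0,0,-0.12],[0,0,0],[0,0,0]],"grip":[0,0,0,0,0,0,0,0,0,0]}'
python3 -m inch '{"linear":[[0,0,0],[0,0,0],[0,0,0],[0,0,0],[0,0,0],[0,0,0],[0,0,0],[0,0,0],[0,0,0],[0,0,0]],"rotation":[[0,0.12,0],[0,0.12,0],[0,0.12,0],[0,0.12,0],[0,0.12,0],[0,0.12,0],[0,0.12,0],[0,0.12,0],[0,0.12,0],[0,0.12,0]],"grip":[0,0,0,0,0,0,0,0,0,0]}'
python3 -m inch '{"linear":[[0,0,0],[0,0,0],[0,0,0],[0,0,0]],"rotation":[[0,0.11,0],[0,0,0],[0,0,0],[0,0,0]],"grip":[0,0,0,0]}'
python3 - <<'E'
from h import *
s=state(); Rt=R.from_euler('xyz',s['tool_rot']).as_matrix(); print(s['qpos'].round(2),Rt.round(3))
T=np.array([465,-115,33])+28*Rt[:,2]; print(T);delta(T)
E
```

```text
clock: 11.63
ee_pos: [473.5, -111.1, 132.8]
tool_rot: [3.141, 0.001, -1.526]
wrist_force: [-0.4, -0.2, -1.4]
grip_width: 0.721
grip_force: 76.6
clock: 12.47
ee_pos: [473.8, -110.6, 133.0]
tool_rot: [-3.129, -1.187, -1.535]
wrist_force: [0.8, -0.5, -2.7]
grip_width: 0.726
grip_force: 76.5
clock: 12.8
ee_pos: [472.7, -111.4, 132.6]
tool_rot: [3.14, -1.29, -1.522]
wrist_force: [0.9, 0.1, -1.7]
grip_width: 0.719
grip_force: 76.5
[ 0.74  0.6  -0.93  0.87 -1.31 -1.54] [[ 0.013 -0.999  0.045]
 [-0.277 -0.047 -0.96 ]
 [ 0.961  0.001 -0.277]]
[ 466.25233259 -141.87325806   25.23729013]
t 12.8 pos [ 472.7 -111.4  132.6] rpy [ 3.14  -1.29  -1.522] lin [-0.0948  0.0078  0.0587]
```

```bash
python3 -m inch '{"linear":[[-0.018,0.0015,0.012],[-0.018,0.0015,0.012],[-0.018,0.0015,0.012],[-0.018,0.0015,0.011],[-0.0185,0.002,0.011],[0,0,0],[0,0,0]],"rotation":[[0,0,0],[0,0,0],[0,0,0],[0,0,0],[0,0,0],[0,0,0],[0,0,0]],"grip":[0,0,0,0,0,0,0]}'
python3 -c "
from h import *
print(state()['qpos'].round(2)); cv2.imwrite('pics/s3.png',optics.get_image('scene')[120:320,200:440].repeat(2,0).repeat(2,1))"
```

```text
clock: 13.38
ee_pos: [466.3, -142.9, 31.3]
tool_rot: [-3.139, -1.29, -1.527]
wrist_force: [0.2, 0.2, -1.7]
grip_width: 0.716
grip_force: 76.5
[ 0.64  0.79 -1.    1.04 -1.17 -1.76]
```

View pics/s3.png

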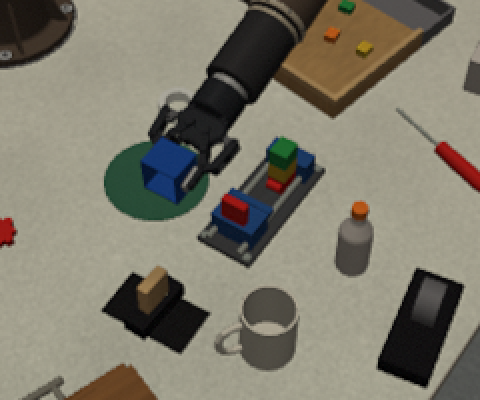

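Scene crop: the pot is held on its side over the mat at (165,168) with its mouth facing away, and everything nearby is clear.

```bash
python3 -m inch '{"linear":[[0,-0.01,0],[-0.0025,0,0.0008],[-0.0025,0,0.0008],[-0.0025,0,0.0008],[0,0,0],[0,0,0]],"rotation":[[0,0,0],[0,0,0],[0,0,0],[0,0,0],[0,0,0],[0,0,0]],"grip":[0,0,0,0,0,0]}'
python3 -c "
from h import *
print(state()['qpos'].round(3))"
```

```text
clock: 13.93
ee_pos: [476.9, -141.8, 23.8]
tool_rot: [3.138, -1.297, -1.516]
wrist_force: [2.8, 3.0, 8.4]
grip_width: 0.718
grip_force: 77.0
[ 0.629  0.81  -0.979  1.057 -1.183 -1.767]
```

```bash
python3 -m inch '{"linear":[[0,0,0],[0,0,0],[0,0,0],[0,0,-0.02],[0,0,-0.03],[0,0,-0.03],[0.03,0,0],[0.03,0,0],[0.03,0,0],[0.03,0,0]],"rotation":[[0,0,0],[0,0,0],[0,0,0],[0,0,0],[0,0,0],[0,0,0],[0,0,0],[0,0,0],[0,-0.08,0],[0,-0.11,0]],"grip":[1,1,1,1,1,1,1,1,1,1]}'|head -3
python3 -m inch '{"linear":[[0.03,0,0],[0.02,0,0],[0,0,0],[0,0,0],[0,0,0],[0,0,0],[0,0,0],[0,0,0],[0,0,0],[0,0,0]],"rotation":[[0,-0.11,0],[0,-0.11,0],[0,-0.11,0],[0,-0.11,0],[0,-0.11,0],[0,-0.11,0],[0,-0.11,0],[0,-0.11,0],[0,-0.11,0],[0,-0.11,0]],"grip":[1,1,1,1,1,1,1,1,1,1]}'|head -3
python3 - <<'E'
from h import *
c,im=grab('wrist'); cv2.imwrite('pics/w4.png',im)
for k in blobs(im,*COL['blue'],300): print(rect(c,k,62),cv2.boundingRect(k))
delta([480,-120,200],-1.52)
E
```

```text
clock: 14.77
ee_pos: [474.5, -99.7, 158.0]
tool_rot: [3.128, -1.104, -1.506]
clock: 15.6
ee_pos: [475.8, -123.9, 203.1]
tool_rot: [-3.14, 0.003, -1.52]
[476.2, -126.5, 62.2, 63.4, 3.0] (276, 139, 77, 75)
[588.8, -132.7, 75.4, 58.6, 2.8] (128, 127, 96, 71)
t 15.7 pos [ 476.1 -124.7  203. ] rpy [-3.14   0.012 -1.521] lin [-0.0045 -0.0041  0.003 ]
rotvec [-0.002  0.012 -0.001] rows 0.09894726263030944
```

View pics/w4.png

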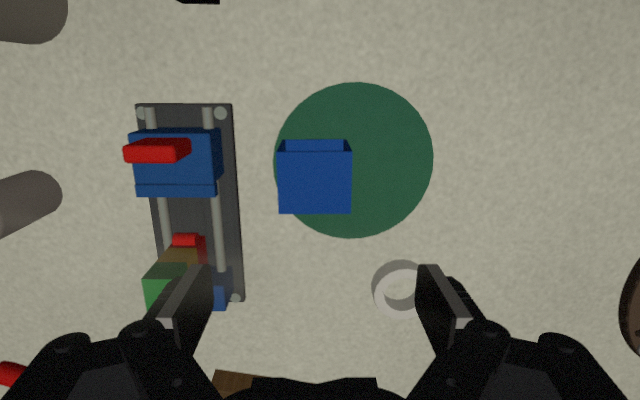

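Pot lies on its side at (315,182) with its mouth towards the top of the image (−y). The vise is clear to the left, the tape is at (402,287).

```bash
python3 -m inch '{"linear":[[0,0,0],[0,0,0],[0,0,0],[0.005,0,0.03],[0.007,0,0.033],[0.007,0,0.033],[0,0,0]],"rotation":[[0,-0.11,0],[0,-0.12,0],[0,-0.04,0],[0,0,0],[0,0,0],[0,0,0],[0,0,0]],"grip":[1,1,1,1,1,1,1]}'|head -3
python3 - <<'E'
from h import *
Rt=R.from_euler('xyz',state()['tool_rot']).as_matrix(); delta(np.array([476.5,-121,33])+28*Rt[:,2])
E
```

```text
clock: 16.23
ee_pos: [470.3, -116.7, 98.5]
tool_rot: [3.128, 0.27, -1.527]
t 16.2 pos [ 470.3 -116.7   98.5] rpy [ 3.128  0.27  -1.527] lin [ 0.0218 -0.0068  0.0899]
```

```bash
python3 -m inch '{"linear":[[0.004,-0.006,0.017],[0.006,0,0.025],[0.006,0,0.025],[0.005,0,0.02],[0,0,0],[0,0,0],[0,0,0],[0,0,0],[0,0,0],[0,0,0]],"rotation":[[0,0,0],[0,0,0],[0,0,0],[0,0,0],[0,0,0],[0,0,0],[0,0,0],[0,0,0],[0,0,0],[0,0,0]],"grip":[1,1,1,1,1,1,0,0,0,0]}'
python3 -m inch '{"linear":[[0,0,0],[0,0,0],[-0.005,0,-0.02],[-0.008,0,-0.031],[-0.009,0,-0.036],[-0.009,0,-0.036],[0,0,0],[0,0,0],[0,0,0],[0,0,0]],"rotation":[[0,0,0],[0,0,0],[0,0,0],[0,0,0],[0,0,0],[0,0,0],[0,0.12,0],[0,0.12,0],[0,0.12,0],[0,0.12,0]],"grip":[0,0,0,0,0,0,0,0,0,0]}'
python3 -m inch '{"linear":[[0,0,0],[0,0,0],[0,0,0],[0,0,0],[0,0,0],[0,0,0],[0,0,0],[0,0,0],[0,0,0],[0,0,0]],"rotation":[[0,0.12,0],[0,0.12,0],[0,0.12,0],[0,0.12,0],[0,0.12,0],[0,0.12,0],[0,0.12,0],[0,0.12,0],[0,0.12,0],[0,0,0]],"grip":[0,0,0,0,0,0,0,0,0,0]}'
python3 - <<'E'
from h import *
s=state(); Rt=R.from_euler('xyz',s['tool_rot']).as_matrix(); print(s['qpos'].round(2))
T=np.array([462,-126,36])+28*Rt[:,2]; print(T);delta(T)
E
```

```text
clock: 17.07
ee_pos: [481.6, -115.0, 17.1]
tool_rot: [-3.141, 0.266, -1.521]
wrist_force: [-1.3, -0.6, 6.3]
grip_width: 0.716
grip_force: 76.6
clock: 17.9
ee_pos: [482.5, -117.0, 144.5]
tool_rot: [-3.137, -0.208, -1.523]
wrist_force: [-0.2, -0.9, -1.4]
grip_width: 0.718
grip_force: 76.4
clock: 18.73
ee_pos: [481.7, -116.2, 138.3]
tool_rot: [3.105, -1.295, -1.484]
wrist_force: [-0.4, 0.5, -3.3]
grip_width: 0.718
grip_force: 76.5
[ 0.71  0.6  -0.93  0.9  -1.32 -1.52]
[ 463.32469718 -152.91126871   28.38233672]
t 18.7 pos [ 481.7 -116.2  138.3] rpy [ 3.105 -1.295 -1.484] lin [-0.0962  0.0192  0.0643]
```

```bash
python3 -m inch '{"linear":[[-0.016,0.0022,0.01],[-0.02,0.0022,0.0106],[-0.02,0.0022,0.0104],[-0.02,0.0022,0.0104],[-0.018,0.0022,0.0104],[0,0,0],[0,0,0]],"rotation":[[0,0,0],[0,0,0],[0,0,0],[0,0,0],[0,0,0],[0,0,0],[0,0,0]],"grip":[0,0,0,0,0,0,0]}'
python3 - <<'E'
from h import *
s=state(); Rt=R.from_euler('xyz',s['tool_rot']).as_matrix(); print(s['qpos'].round(3)); print(Rt.round(3))
E
```

```text
clock: 19.32
ee_pos: [471.1, -141.3, 37.8]
tool_rot: [3.135, -1.282, -1.517]
wrist_force: [0.6, 0.9, -1.0]
grip_width: 0.718
grip_force: 76.5
[ 0.64   0.77  -0.99   1.034 -1.18  -1.739]
[[ 0.015 -0.999  0.045]
 [-0.285 -0.047 -0.958]
 [ 0.959  0.002 -0.285]]
```

```bash
python3 -m inch '{"linear":[[-0.003,-0.005,0.0008],[-0.003,0,0.0008],[-0.002,0,0.0006],[0,0,0],[0,0,0]],"rotation":[[0,0.01,0],[0,0.01,0],[0,0,0],[0,0,0],[0,0,0]],"grip":[0,0,0,0,0]}'|grep -v grip
python3 -m inch '{"linear":[[-0.002,0,0.0006],[0,0,0],[0,0,0]],"rotation":[[0,0,0],[0,0,0],[0,0,0]],"grip":[0,0,0]}'|grep -v grip
```

```text
clock: 19.73
ee_pos: [475.7, -140.7, 28.8]
tool_rot: [3.13, -1.304, -1.511]
wrist_force: [-0.4, 0.2, -1.5]
clock: 19.98
ee_pos: [475.5, -141.0, 26.5]
tool_rot: [3.129, -1.304, -1.51]
wrist_force: [0.3, -0.6, -1.6]
```

```bash
python3 -m inch '{"linear":[[-0.002,0,0.0006],[-0.002,0,0.0006],[0,0,0],[0,0,0]],"rotation":[[0,0,0],[0,0,0],[0,0,0],[0,0,0]],"grip":[0,0,0,0]}'|grep -v grip
python3 -m inch '{"linear":[[-0.002,0,0.0006],[0,0,0],[0,0,0]],"rotation":[[0,0,0],[0,0,0],[0,0,0]],"grip":[0,0,0]}'|grep -v grip
python3 -c "
from h import *
print(state()['qpos'].round(3))"
```

```text
clock: 20.32
ee_pos: [475.5, -141.2, 22.2]
tool_rot: [3.128, -1.304, -1.509]
wrist_force: [0.3, -0.9, -1.8]
clock: 20.57
ee_pos: [475.7, -141.5, 21.8]
tool_rot: [3.133, -1.307, -1.513]
wrist_force: [0.4, 1.4, 7.2]
[ 0.634  0.823 -0.975  1.05  -1.188 -1.772]
```

Contact. Release, back off, raise and look.

```bash
python3 -m inch '{"linear":[[0,0,0],[0,0,0],[0,0,0],[0,0,-0.02],[0,0,-0.03],[0,0,-0.03],[0.03,0,0],[0.03,0,0],[0.03,0,0],[0.03,0,0]],"rotation":[[0,0,0],[0,0,0],[0,0,0],[0,0,0],[0,0,0],[0,0,0],[0,0,0],[0,0,0],[0,-0.08,0],[0,-0.11,0]],"grip":[1,1,1,1,1,1,1,1,1,1]}'|head -3
python3 -m inch '{"linear":[[0.03,0,0],[0.02,0,0],[0,0,0],[0,0,0],[0,0,0],[0,0,0],[0,0,0],[0,0,0],[0,0,0],[0,0,0]],"rotation":[[0,-0.11,0],[0,-0.11,0],[0,-0.11,0],[0,-0.11,0],[0,-0.11,0],[0,-0.11,0],[0,-0.11,0],[0,-0.11,0],[0,-0.11,0],[0,-0.12,0]],"grip":[1,1,1,1,1,1,1,1,1,1]}'|head -3
python3 - <<'E'
from h import *
c,im=grab('wrist'); cv2.imwrite('pics/w5.png',im); np.save('c5.npy',c,allow_pickle=True)
for k in blobs(im,*COL['blue'],300): print(rect(c,k,54),cv2.boundingRect(k))
for k in blobs(im,*COL['green'],800): print('g',rect(c,k,0),cv2.boundingRect(k))
delta([600,-31,200],-1.52)
E
```

```text
clock: 21.4
ee_pos: [474.3, -97.2, 155.9]
tool_rot: [3.125, -1.115, -1.504]
clock: 22.23
ee_pos: [475.5, -121.0, 201.3]
tool_rot: [-3.141, 0.001, -1.52]
[475.1, -130.2, 62.0, 67.9, 2.9] (277, 127, 77, 80)
[591.9, -130.6, 77.6, 58.8, 2.9] (126, 125, 97, 70)
g [431.5, -124.6, 146.7, 158.1, 9.9] (279, 79, 155, 157)
t 22.3 pos [ 475.7 -121.8  201.1] rpy [-3.14   0.013 -1.521] lin [-0.0844 -0.1287  0.0024]
rotvec [-0.001  0.013 -0.001] rows 0.10512123301237003
```

View pics/w5.png

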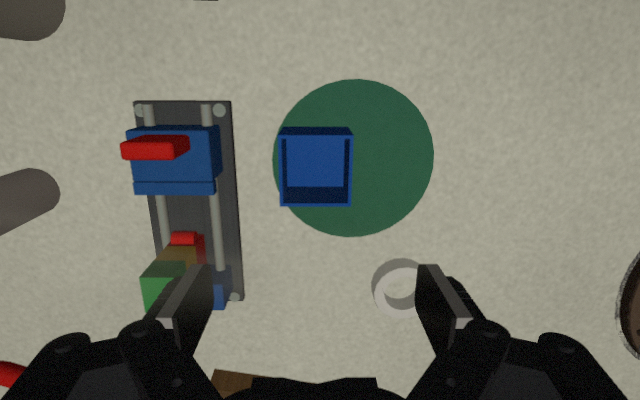

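Pot stands mouth-up with its rim centre at (316,170), on the mat. Next, fetch the piece.

```bash
python3 -m inch '{"linear":[[-0.021,-0.032,0],[-0.021,-0.032,0],[-0.021,-0.032,0],[-0.022,-0.033,0],[0,0,0.03],[0,0,0.03],[0,0,0],[0,0,0]],"rotation":[[0,0.006,0],[0,0.006,0],[0,0,0],[0,0,0],[0,0,0],[0,0,0],[0,0,0],[0,0,0]],"grip":[1,1,1,1,1,1,0.7,0.7]}'|head -3
python3 - <<'E'
from h import *
c=np.load('c5.npy',allow_pickle=True).item()
print('pot',pt(c,[[316,170],[280,133],[352,133],[280,207],[352,207]],54).round(1).tolist())
delta([600,-30,61],-1.52)
c,im=grab('wrist')
for k in blobs(im,*COL['green'],200): print('g',rect(c,k,94),cv2.boundingRect(k))
c,im=grab('top')
for k in blobs(im,*COL['green'],100): print('gt',rect(c,k,94),cv2.boundingRect(k))
E
```

```text
clock: 22.95
ee_pos: [598.3, -32.1, 137.3]
tool_rot: [3.134, -0.018, -1.522]
pot [[474.2, -128.4], [505.0, -157.8], [446.7, -160.8], [503.7, -93.8], [441.2, -97.0]]
t 22.9 pos [598.3 -32.1 137.3] rpy [ 3.134 -0.018 -1.522] lin [-0.0033 -0.0024  0.0763]
rotvec [ 0.008 -0.018 -0.002] rows 0.15620348479949653
g [492.8, -111.1, 105.6, 88.4, 3.6] (425, 0, 210, 180)
g [599.1, -30.6, 28.3, 42.0, 2.6] (287, 197, 51, 69)
gt [431.9, -117.5, 137.5, 127.7, 86.6] (325, 210, 52, 49)
gt [816.9, 416.8, 152.6, 30.3, 8.6] (152, 77, 16, 52)
gt [628.4, 675.9, 190.4, 36.6, 86.4] (44, 164, 59, 14)
```

```bash
python3 -m inch '{"linear":[[-0.003,-0.001,0.02],[0,0,0.02],[0,0,0.02],[0,0,0.016],[0,0,0],[0,0,0],[0,0,0],[0,0,0],[0,0,0],[0,0,0]],"rotation":[[0,0,0],[0,0,0],[0,0,0],[0,0,0],[0,0,0],[0,0,0],[0,0,0],[0,0,0],[0,0,0],[0,0,0]],"grip":[0.7,0.7,0.7,0.7,0.7,0.7,0,0,0,0]}' 70
python3 -m inch '{"linear":[[0,0,0],[0,0,0],[0,0,0],[0,0,-0.005]],"rotation":[[0,0,0],[0,0,0],[0,0,0],[0,0,0]],"grip":[0,0,0,0]}'
```

```text
clock: 23.88
ee_pos: [601.4, -29.8, 64.7]
tool_rot: [3.141, -0.016, -1.522]
wrist_force: [-0.6, -0.0, 6.8]
grip_width: 0.317
grip_force: 68.3
clock: 24.22
ee_pos: [600.5, -29.7, 68.4]
tool_rot: [3.139, -0.016, -1.522]
wrist_force: [0.7, -0.7, -0.1]
grip_width: 0.313
grip_force: 68.7
```

```bash
python3 -m inch '{"linear":[[0,0,-0.015],[0,0,-0.03],[0,0,-0.03],[0,0,-0.02],[0.0146,0.0218,0],[0.0147,0.0218,0],[0.0147,0.0218,0],[0.0147,0.0218,0],[0.0147,0.0218,0],[0.0146,0.0218,0]],"rotation":[[0,0.015,0],[0,0,0],[0,0,0],[0,0,0],[0,0,0],[0,0,0],[0,0,0],[0,0,0],[0,0,0],[0,0,0]],"grip":[0,0,0,0,0,0,0,0,0,0]}'
python3 -m inch '{"linear":[[0,0,0],[0,0,0]],"rotation":[[0,0,0],[0,0,0]],"grip":[0,0]}'
python3 - <<'E'
from h import *
delta([474,-124,120],-1.52)
c,im=grab('wrist'); cv2.imwrite('pics/w6.png',im); np.save('c6.npy',c,allow_pickle=True)
E
```

```text
clock: 25.05
ee_pos: [473.2, -121.8, 166.6]
tool_rot: [3.139, -0.031, -1.522]
wrist_force: [1.2, 0.1, -1.2]
grip_width: 0.314
grip_force: 69.0
clock: 25.22
ee_pos: [473.6, -121.9, 167.0]
tool_rot: [3.14, -0.031, -1.524]
wrist_force: [0.8, -0.2, -0.7]
grip_width: 0.315
grip_force: 68.9
t 25.2 pos [ 473.6 -121.9  167. ] rpy [ 3.14  -0.031 -1.524] lin [ 0.0007 -0.0004  0.047 ]
rotvec [ 0.001 -0.031 -0.004] rows 0.2496288323632572
```

View pics/w6.png

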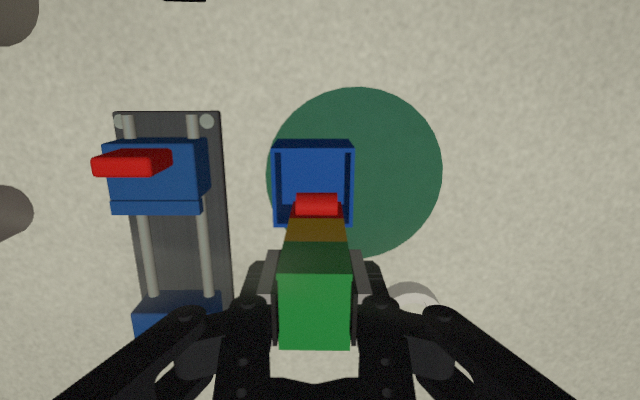

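Run:
```python
from h import *
c=np.load('c6.npy',allow_pickle=True).item(); im=cv2.imread('pics/w6.png'); h=cv2.cvtColor(im,cv2.COLOR_BGR2HSV)
print('col 278',[(r,h[r,278].tolist()) for r in range(136,160,2)]); print('col313',[(r,h[r,313].tolist()) for r in list(range(138,156,2))+list(range(188,222,2))])
print('rim',pt(c,[[272,149],[354,149],[273,227],[354,227]],54).round(1).tolist())
print('tab',pt(c,[[296,194],[337,194]],121).round(1).tolist(),pt(c,[[296,194],[337,194]],135).round(1).tolist(),'top',pt(c,[[279,349],[350,349],[279,276],[350,276]],196).round(1).tolist())
```

```text
col 278 [(136, [72, 106, 99]), (138, [82, 124, 78]), (140, [108, 186, 59]), (142, [110, 200, 60]), (144, [109, 207, 58]), (146, [106, 213, 60]), (148, [109, 191, 116]), (150, [107, 194, 139]), (152, [109, 194, 109]), (154, [110, 192, 65]), (156, [110, 210, 63]), (158, [107, 199, 68])]
col313 [(138, [83, 121, 74]), (140, [108, 199, 59]), (142, [107, 238, 59]), (144, [110, 191, 60]), (146, [111, 200, 60]), (148, [108, 196, 120]), (150, [108, 189, 143]), (152, [109, 183, 142]), (154, [108, 192, 141]), (188, [108, 190, 141]), (190, [107, 193, 139]), (192, [129, 129, 101]), (194, [1, 208, 114]), (196, [3, 232, 132]), (198, [2, 229, 146]), (200, [2, 224, 157]), (202, [2, 221, 166]), (204, [1, 207, 175]), (206, [1, 206, 181]), (208, [2, 204, 184]), (210, [2, 219, 179]), (212, [1, 213, 176]), (214, [1, 213, 151]), (216, [179, 230, 81]), (218, [16, 194, 88]), (220, [22, 208, 87])]
rim [[505.6, -155.7], [446.0, -158.6], [504.0, -94.8], [441.1, -97.8]]
tab [[484.6, -142.3], [461.7, -143.4]] [[484.1, -146.5], [462.8, -147.5]] top [[486.4, -101.1], [458.6, -102.4], [487.0, -133.3], [461.1, -134.5]]
```

```bash
python3 -m inch '{"linear":[[0.005,-0.001,0],[0,0,0.02],[0,0,0.02],[0,0,0.02],[0,0,0.02],[0,0,0.012],[0,0,0.006],[0,0,0],[0,0,0]],"rotation":[[0,-0.015,0],[0,0,0],[0,0,0],[0,0,0],[0,0,0],[0,0,0],[0,0,0],[0,0,0],[0,0,0]],"grip":[0,0,0,0,0,0,0,0,0]}'
python3 -c "
from h import *
im=optics.get_image('scene'); cv2.imwrite('pics/s7.png',im[150:270,220:400].repeat(3,0).repeat(3,1))"
```

```text
clock: 26.02
ee_pos: [476.0, -127.5, 68.3]
tool_rot: [3.138, -0.016, -1.522]
wrist_force: [-0.0, 0.4, -0.1]
grip_width: 0.316
grip_force: 69.0
```

View pics/s7.png

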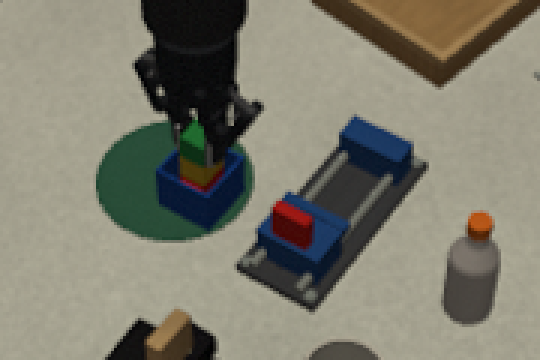

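The piece is inside the pot at (200,165), upright and with no contact force. Lower to the floor and release.

```bash
python3 -m inch '{"linear":[[0,0,0.004],[0,0,0.003],[0,0,0.002],[0,0,0],[0,0,0]],"rotation":[[0,0,0],[0,0,0],[0,0,0],[0,0,0],[0,0,0]],"grip":[0,0,0,0,0]}'
```

```text
clock: 26.48
ee_pos: [475.2, -127.9, 59.0]
tool_rot: [3.138, -0.016, -1.522]
wrist_force: [0.9, 0.1, -2.0]
grip_width: 0.316
grip_force: 69.0
```

```bash
python3 -m inch '{"linear":[[0,0,0.0015],[0,0,0.0],[0,0,0]],"rotation":[[0,0,0],[0,0,0],[0,0,0]],"grip":[0,0,0]}'|grep -E "pos|wrist_f"
python3 -m inch '{"linear":[[0,0,0],[0,0,0],[0,0,0],[0,0,-0.02],[0,0,-0.04],[0,0,-0.04],[0,0,-0.04],[0,0,0],[0,0,0]],"rotation":[[0,0,0],[0,0,0],[0,0,0],[0,0,0],[0,0,0],[0,0,0],[0,0,0],[0,0.015,0],[0,0,0]],"grip":[0.4,0.5,0.6,0.7,0.8,0.8,0.8,0.8,0.8]}'
python3 - <<'E'
from h import *
c,im=grab('wrist'); cv2.imwrite('pics/w8.png',im)
for n,col,z in(('piece','green',88),('handle','red',90),('pot','blue',54)):
    for k in blobs(im,*COL[col],150): print(n,rect(c,k,z),cv2.boundingRect(k))
delta([603,-150,160],-1.52)
E
```

```text
ee_pos: [475.5, -128.1, 58.6]
wrist_force: [-3.3, 1.1, 12.5]
clock: 27.48
ee_pos: [477.0, -125.4, 200.0]
tool_rot: [-3.139, -0.031, -1.522]
wrist_force: [-0.2, 0.4, -1.4]
grip_width: 0.801
grip_force: 0.0
piece [444.6, -145.6, 108.8, 114.8, 9.5] (281, 92, 153, 153)
handle [592.4, -148.7, 50.4, 17.0, 2.8] (124, 147, 69, 24)
handle [740.8, 73.5, 31.7, 30.8, 77.4] (0, 375, 35, 25)
handle [475.8, -156.7, 20.3, 6.6, 2.8] (304, 151, 29, 10)
pot [591.9, -130.1, 77.3, 59.3, 2.7] (130, 137, 95, 70)
pot [475.1, -130.0, 61.9, 67.6, 2.8] (280, 139, 75, 79)
pot [613.8, -1.9, 35.3, 17.1, 38.1] (154, 296, 27, 24)
t 27.5 pos [ 475.7 -125.4  198.1] rpy [ 3.14  -0.031 -1.522] lin [ 0.0296 -0.126   0.0389]
rotvec [ 0.001 -0.031 -0.002] rows 0.24618508103676712
```

View pics/w8.png

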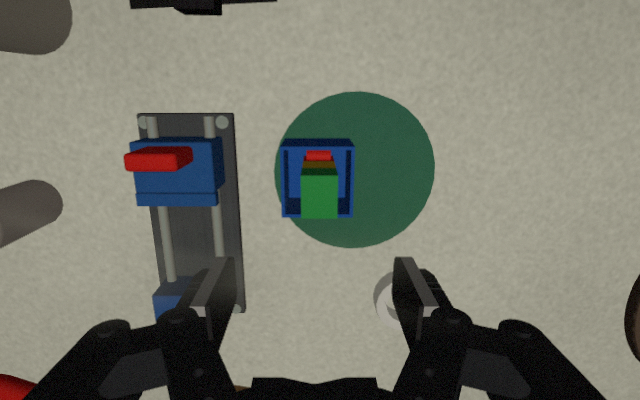

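Piece stands upright in the pot (green top at 320,195; tab at 318,155). Next, shut the vise.

```bash
python3 -m inch '{"linear":[[0.007,-0.0307,0],[0.007,-0.0307,0],[0.007,-0.0307,0],[0.0075,-0.0307,0],[0,0,0.035],[0,0,0.035],[0,0,0.035],[0,0,0.032],[0,0,0],[0,0,0]],"rotation":[[0,-0.031,0],[0,0,0],[0,0,0],[0,0,0],[0,0,0],[0,0,0],[0,0,0],[0,0,0],[0,0,0],[0,0,0]],"grip":[0.8,0.8,0.8,0.8,0.8,0.8,0.8,0.8,0.8,0.8]}' 50
python3 -m inch '{"linear":[[0,0,0],[0,0,0],[0,0,0],[0,0,0],[0,0,0],[0,0,0]],"rotation":[[0,0,0],[0,0,0],[0,0,0],[0,0,0],[0,0,0],[0,0,0]],"grip":[0,0,0,0,0,0]}'
```

```text
clock: 28.37
ee_pos: [597.1, -148.5, 57.8]
tool_rot: [3.132, -0.0, -1.522]
wrist_force: [1.0, 0.9, 1.0]
grip_width: 0.8
grip_force: 0.0
clock: 28.87
ee_pos: [599.7, -148.4, 62.8]
tool_rot: [3.141, -0.0, -1.522]
wrist_force: [-3.6, 0.4, 5.8]
grip_width: 0.456
grip_force: 52.9
```

```bash
python3 -m inch '{"linear":[[-0.003,0,0],[-0.005,0,0],[-0.006,0,0],[-0.007,0,0],[-0.007,0,0],[-0.007,0,0],[-0.007,0,0],[-0.006,0,0],[-0.005,0,0],[-0.003,0,0]],"rotation":[[0,0,0],[0,0,0],[0,0,0],[0,0,0],[0,0,0],[0,0,0],[0,0,0],[0,0,0],[0,0,0],[0,0,0]],"grip":[0,0,0,0,0,0,0,0,0,0]}'
python3 -m inch '{"linear":[[-0.001,0,0],[0,0,0],[0,0,0],[0,0,0]],"rotation":[[0,0,0],[0,0,0],[0,0,0],[0,0,0]],"grip":[0,0,0,0]}'
```

```text
clock: 29.7
ee_pos: [597.1, -93.1, 62.8]
tool_rot: [3.141, -0.002, -1.522]
wrist_force: [-0.0, -25.5, -0.4]
grip_width: 0.454
grip_force: 52.2
clock: 30.03
ee_pos: [597.1, -93.3, 62.8]
tool_rot: [3.141, -0.002, -1.522]
wrist_force: [-0.5, -11.1, 4.2]
grip_width: 0.455
grip_force: 52.7
```

```bash
python3 -m inch '{"linear":[[0,0,0],[0,0,0],[0,0,0],[0,0,-0.03],[0,0,-0.04],[0,0,-0.04],[0.03,0,-0.04],[0.035,0,-0.02],[0.035,0,0],[0.035,0,0]],"rotation":[[0,0,0],[0,0,0],[0,0,0],[0,0,0],[0,0,0],[0,0,0],[0,0,0],[0,0,0],[0,0,0],[0,0,0]],"grip":[0.8,0.8,0.8,0.8,0.8,0.8,0.8,0.8,0.8,0.8]}' |head -2
python3 -m inch '{"linear":[[0.03,0.004,0],[0.02,0.004,0],[0,0,0],[0,0,0]],"rotation":[[0,0,0],[0,0,0],[0,0,0],[0,0,0]],"grip":[0.8,0.8,0.8,0.8]}' |head -3
python3 - <<'E'
from h import *
delta([583,-305,150],-1.52)
c,im=grab('wrist'); cv2.imwrite('pics/w9.png',im)
for k in blobs(im,(8,60,70),(25,220,255),100): print('grip',rect(c,k,78),cv2.boundingRect(k))
for k in blobs(im,(0,0,0),(180,255,40),800): print('black',rect(c,k,0),cv2.boundingRect(k))
c,im=grab('top')
for k in blobs(im,*COL['red'],15,(295,160,370,195)): print('handle',rect(c,k,90))
for k in blobs(im,(8,60,80),(25,220,255),30,(385,150,435,210)): print('gripT',rect(c,k,78))
h=cv2.cvtColor(im,cv2.COLOR_BGR2HSV); print(h[[193,215,221],[212,213,187]].tolist(), h[230,230])
for n,lo,hi in(('red',(0,180,60),(6,255,255)),('or',(8,190,130),(17,255,255)),('yel',(19,190,130),(32,255,255)),('gr',*COL['green']),('bl',*COL['blue'])):
    for k in blobs(im,lo,hi,8,(142,170,262,255)): print(n,rect(c,k,44),cv2.boundingRect(k))
E
```

```text
clock: 30.87
ee_pos: [604.5, -221.8, 226.9]
clock: 31.2
ee_pos: [597.5, -272.2, 223.8]
tool_rot: [3.139, 0.0, -1.524]
t 31.2 pos [ 597.5 -272.2  223.8] rpy [ 3.139  0.    -1.524] lin [0.0321 0.0158 0.0738]
rotvec [ 0.003  0.    -0.004] rows 0.04085394844199409
grip [583.7, -308.1, 18.1, 48.0, 1.5] (321, 107, 24, 60)
black [586.2, -70.5, 803.0, 268.1, 2.5] (0, 218, 606, 182)
black [584.8, -302.5, 128.7, 95.7, 4.8] (261, 82, 131, 94)
[[24, 255, 172], [16, 255, 178], [70, 244, 117]] [ 20 153 133]
or [494.3, 271.6, 20.1, 22.5, 32.5] (208, 211, 10, 8)
yel [556.7, 276.4, 23.1, 23.4, 0.4] (207, 189, 9, 9)
gr [476.5, 346.4, 20.4, 17.7, 0.4] (184, 218, 7, 8)
```

View pics/w9.png

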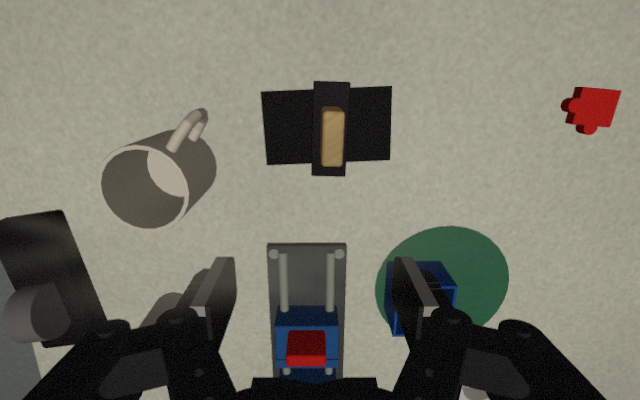

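Wrist view: scraper grip top at (332,137) on the pad (corners (262,92), (390,86), (391,160), (267,165)). Vise looks shut. Mug at (160,180) is clear.

```bash
python3 -m inch '{"linear":[[0.017,0.0077,0],[0.017,0.0077,0],[0,0,0.03],[0,0,0.035],[0,0,0.035],[0,0,0.035],[0,0,0.03],[0,0,0.019],[0,0,0],[0,0,0]],"rotation":[[0,0,0],[0,0,0],[0,0,0],[0,0,0],[0,0,0],[0,0,0],[0,0,0],[0,0,0],[0,0,0],[0,0,0]],"grip":[0.8,0.8,0.8,0.8,0.8,0.8,0.8,0.8,0.8,0.8]}' 80
python3 -m inch '{"linear":[[0,0,0],[0,0,0],[0,0,0],[0,0,0],[0,0,0],[0,0,0],[0,0,0]],"rotation":[[0,0,0],[0,0,0],[0,0,0],[0,0,0],[0,0,0],[0,0,0],[0,0,0]],"grip":[0,0,0,0,0,0,0]}'
python3 - <<'E'
from h import *
c=cam('wrist'); from h import R as _R
E
```

```text
clock: 32.13
ee_pos: [583.4, -305.1, 39.4]
tool_rot: [3.137, 0.0, -1.521]
wrist_force: [0.5, 0.2, 1.4]
grip_width: 0.8
grip_force: 0.0
clock: 32.72
ee_pos: [584.2, -306.4, 41.4]
tool_rot: [3.141, -0.001, -1.522]
wrist_force: [-0.7, 2.1, 6.6]
grip_width: 0.198
grip_force: 78.8
```

```bash
python3 -m inch '{"linear":[[0,0,-0.015],[0,0,-0.03],[0,0,-0.04],[0,0,-0.04],[0,0,-0.035],[0,0,0],[0,0,0],[0,0,0],[0,0,0],[0,0,0]],"rotation":[[0,0,0],[0,0,0],[0,0,0],[0,0,0],[0,0,0],[0,0,-0.116],[0,0,-0.116],[0,0,-0.116],[0,0,-0.116],[0,0,-0.116]],"grip":[0,0,0,0,0,0,0,0,0,0]}'|grep -E "pos|grip"
python3 -m inch '{"linear":[[0,0,0],[0,0,0],[0,0,0],[0,0,0],[0,0,0],[0,0,0],[0,0,0],[0,0,0],[0,0,0],[0,0,0]],"rotation":[[0,0,-0.116],[0,0,-0.116],[0,0,-0.116],[0,0,-0.116],[0,0,-0.116],[0,0,-0.116],[0,0,-0.116],[0,0,0],[0,0,0],[0,0,0]],"grip":[0,0,0,0,0,0,0,0,0,0]}'|grep -E "pos|grip|rot"
python3 -c "
from h import *
delta([534.5,150,200],-.127)"
```

```text
ee_pos: [583.5, -306.0, 199.9]
grip_width: 0.202
grip_force: 78.2
ee_pos: [583.7, -306.1, 199.8]
tool_rot: [3.141, 0.003, -0.134]
grip_width: 0.198
grip_force: 78.2
t 34.4 pos [ 583.7 -306.1  199.8] rpy [ 3.141e+00  3.000e-03 -1.340e-01] lin [-1.098e-01 -4.454e-01 -2.000e-04]
rotvec [ 0.001  0.003 -0.007] rows 0.0646573107224488
```

```bash
python3 -m inch '{"linear":[[-0.008,-0.032,0],[-0.009,-0.037,0],[-0.009,-0.037,0],[-0.009,-0.037,0],[-0.009,-0.037,0],[-0.009,-0.037,0],[-0.009,-0.037,0],[-0.009,-0.037,0],[-0.009,-0.037,0],[-0.009,-0.037,0]],"rotation":[[0,0,-0.003],[0,0,-0.003],[0,0,0],[0,0,0],[0,0,0],[0,0,0],[0,0,0],[0,0,0],[0,0,0],[0,0,0]],"grip":[0,0,0,0,0,0,0,0,0,0]}'|grep -E "grip"
python3 -m inch '{"linear":[[-0.009,-0.037,-0.01],[-0.011,-0.045,-0.01],[0,0,0],[0,0,0]],"rotation":[[0,0,0],[0,0,0],[0,0,0],[0,0,0]],"grip":[0,0,0,0]}'|grep -E "pos|grip|rot"
python3 - <<'E'
from h import *
c,im=grab('wrist'); cv2.imwrite('pics/w10.png',im); np.save('c10.npy',c,allow_pickle=True)
delta([534.5,182,200],-.127)
for n,lo,hi in(('red',(0,180,60),(6,255,255)),('or',(8,215,130),(17,255,255)),('yel',(19,215,130),(32,255,255)),('gr',*COL['green']),('bl',*COL['blue'])):
    for k in blobs(im,lo,hi,80): print(n,rect(c,k,44),cv2.boundingRect(k))
E
```

```text
grip_width: 0.204
grip_force: 78.4
ee_pos: [532.1, 147.9, 219.2]
tool_rot: [-3.141, 0.002, -0.123]
grip_width: 0.203
grip_force: 78.6
t 35.6 pos [531.8 146.4 218.7] rpy [ 3.141e+00  3.000e-03 -1.240e-01] lin [-0.0017 -0.0357  0.0187]
rotvec [0.001 0.003 0.003] rows 0.03185281916664774
red [594.2, -111.5, 46.0, 45.2, 1.6] (582, 32, 56, 59)
or [496.4, 271.0, 19.3, 21.7, 12.0] (178, 211, 29, 22)
gr [458.2, -89.0, 138.2, 132.9, 37.4] (498, 143, 142, 134)
gr [477.8, 347.0, 23.5, 19.8, 8.0] (110, 235, 26, 25)
bl [595.6, -70.2, 71.0, 64.7, 3.0] (522, 17, 80, 98)
bl [478.9, -111.8, 81.6, 86.8, 2.8] (547, 149, 93, 84)
bl [591.8, 10.8, 70.5, 42.1, 2.7] (438, 37, 53, 90)
```

View pics/w10.png

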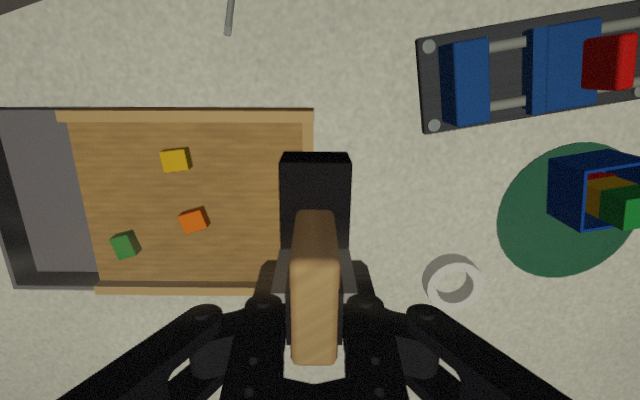

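Wrist view with scraper in hand: the chips are yellow (175,160), orange (193,221) and green (124,245). The board lies square to the tool (corner at 313,108) and the trough is at the left.

Run:
```python
from h import *
c=np.load('c10.npy',allow_pickle=True).item()
P=pt(c,[[313,108],[57,111],[97,294],[302,123]],42); print(P.round(1))
by=np.array([.125,.992]); bx=np.array([.992,-.125])
print('origin est from corner',P[0]-95*bx+115*by,'x-edge dir',(P[1]-P[0])/np.linalg.norm(P[1]-P[0]),'edges brown +y',((P[1]-P[0])@by,(P[2]-P[0])@by,(P[2]-P[0])@bx))
o=P[0]-95*bx+115*by
C=pt(c,[[175,160],[193,221],[124,245]],42); print((C-o)@np.c_[bx,by])
s=[o+bx*x+by*y for x,y in((39,-78),(39,110),(-39,-78),(-39,110))]; print(np.round(s,1))
delta([*s[0],110],-.125)
```

```text
[[587.6 142. ]
 [613.6 367.6]
 [426.4 391.9]
 [575.9 153.3]]
origin est from corner [507.72148164 267.96585654] x-edge dir [0.1144156  0.99343297] edges brown +y (np.float64(227.0740293205992), np.float64(227.74185254226845), np.float64(-191.16379177605046))
[[ 48.22487056  11.86784635]
 [-12.35777958   1.67051653]
 [-38.64037821  73.96184165]]
[[536.7 185.7]
 [560.2 372.2]
 [459.3 195.5]
 [482.8 382. ]]
t 35.6 pos [531.8 146.4 218.7] rpy [ 3.141e+00  3.000e-03 -1.240e-01] lin [ 0.0002 -0.0397  0.1087]
rotvec [0.001 0.003 0.001] rows 0.02491907216963201
```

```bash
python3 -m inch '{"linear":[[-0.001,-0.013,0],[-0.001,-0.013,0.02],[0,-0.013,0.03],[0,0,0.03],[0,0,0.03],[0,0,0.02],[0,0,0.014],[0,0,0],[0,0,0]],"rotation":[[0,0,0],[0,0,0],[0,0,0],[0,0,0],[0,0,0],[0,0,0],[0,0,0],[0,0,0],[0,0,0]],"grip":[0,0,0,0,0,0,0,0,0]}'
python3 -c "
from h import *
delta([534.3,185.5,72],-.122)"
```

```text
clock: 36.35
ee_pos: [534.5, 183.1, 73.7]
tool_rot: [3.139, 0.004, -0.127]
wrist_force: [0.7, 0.6, -1.1]
grip_width: 0.201
grip_force: 79.6
t 36.4 pos [534.5 183.1  73.7] rpy [ 3.139  0.004 -0.127] lin [-0.0005 -0.0024  0.0017]
rotvec [ 0.002  0.004 -0.005] rows 0.05612483870028639
```

```bash
python3 -m inch '{"linear":[[0,-0.004,0.001],[0,-0.008,0],[0,-0.01,0],[0,-0.01,0],[0,-0.01,0],[0,-0.01,0],[0,-0.01,0],[0,-0.01,0],[0,-0.01,0],[0,-0.01,0]],"rotation":[[0,0,-0.004],[0,0,0],[0,0,0],[0,0,0],[0,0,0],[0,0,0],[0,0,0],[0,0,0],[0,0,0],[0,0,0]],"grip":[0,0,0,0,0,0,0,0,0,0]}'
python3 -m inch '{"linear":[[0,-0.01,0],[0,-0.01,0],[0,-0.01,0],[0,-0.01,0],[0,-0.01,0],[0,-0.01,0],[0,-0.01,0],[0,-0.01,0],[0,-0.01,0],[0,-0.01,0]],"rotation":[[0,0,0],[0,0,0],[0,0,0],[0,0,0],[0,0,0],[0,0,0],[0,0,0],[0,0,0],[0,0,0],[0,0,0]],"grip":[0,0,0,0,0,0,0,0,0,0]}'
python3 -c "
from h import *
s=state(); d=s['ee_pos'][:2]-[507,267]; print('board xy',d@[.9928,-.12],d@[.12,.9928])"
```

```text
clock: 37.18
ee_pos: [545.7, 276.8, 73.4]
tool_rot: [3.141, 0.003, -0.12]
wrist_force: [1.0, 0.1, -1.9]
grip_width: 0.2
grip_force: 79.6
clock: 38.02
ee_pos: [557.7, 375.9, 73.4]
tool_rot: [3.141, 0.003, -0.12]
wrist_force: [0.2, -0.5, -1.4]
grip_width: 0.196
grip_force: 79.6
board xy 37.29895194021657 114.22366968853818
```

```bash
python3 -m inch '{"linear":[[0,0,-0.03],[0,0,-0.03],[-0.012,0.032,0],[-0.0125,0.032,0],[-0.0125,0.032,0],[-0.0125,0.032,0],[-0.0125,0.032,0],[-0.0125,0.032,0],[0,0,0],[0,0,0]],"rotation":[[0,0,0],[0,0,0],[0,0,0],[0,0,0],[0,0,0],[0,0,0],[0,0,0],[0,0,0],[0,0,0],[0,0,0]],"grip":[0,0,0,0,0,0,0,0,0,0]}'
cat > chips.py <<'E'
from h import *
for cn in ('wrist','top','scene'):
    c,im=grab(cn); cv2.imwrite('pics/last_%s.png'%cn,im)
    for n,lo,hi in(('red',(0,180,60),(6,255,255)),('or',(8,205,110),(17,255,255)),('yel',(19,215,110),(32,255,255)),('gr',*COL['green'])):
        for k in blobs(im,lo,hi,8):
            for z in(18,44):
                d=np.array(rect(c,k,z)[:2])-[507,267]; b=(d@[.9928,-.12],d@[.12,.9928])
                if abs(b[0])<105 and -120<b[1]<215: print(cn,n,z,np.round(b,0),cv2.boundingRect(k))
s=state(); d=s['ee_pos'][:2]-[507,267]; print('tcp board xy',d@[.9928,-.12],d@[.12,.9928],s['ee_pos'])
E
python3 chips.py
```

```text
clock: 38.85
ee_pos: [460.4, 192.4, 134.6]
tool_rot: [-3.141, 0.002, -0.122]
wrist_force: [0.4, 0.4, -0.6]
grip_width: 0.199
grip_force: 79.6
wrist or 18 [-28.  37.] (146, 160, 29, 36)
wrist or 44 [-20.  25.] (146, 160, 29, 36)
wrist gr 18 [-46.  89.] (73, 181, 47, 41)
wrist gr 44 [-37.  72.] (73, 181, 47, 41)
scene or 18 [-39.  49.] (364, 129, 8, 6)
scene or 44 [-22.  25.] (364, 129, 8, 6)
scene gr 18 [-56.  98.] (369, 120, 8, 7)
scene gr 44 [-38.  72.] (369, 120, 8, 7)
tcp board xy -36.37940206479567 -77.62834587740545 [461.56948324 194.29987524 134.18511532]
```

```bash
python3 -m inch '{"linear":[[0,0,0.02],[0,0,0.025],[0,0,0.0155],[0,0,0],[0,-0.005,0],[0,-0.01,0],[0,-0.01,0],[0,-0.01,0],[0,-0.01,0],[0,-0.01,0]],"rotation":[[0,0,0],[0,0,0],[0,0,0],[0,0,0],[0,0,0],[0,0,0],[0,0,0],[0,0,0],[0,0,0],[0,0,0]],"grip":[0,0,0,0,0,0,0,0,0,0]}'
python3 -m inch '{"linear":[[0,-0.01,0],[0,-0.01,0],[0,-0.01,0],[0,-0.01,0],[0,-0.01,0],[0,-0.01,0],[0,-0.01,0],[0,-0.01,0],[0,-0.01,0],[0,-0.01,0]],"rotation":[[0,0,0],[0,0,0],[0,0,0],[0,0,0],[0,0,0],[0,0,0],[0,0,0],[0,0,0],[0,0,0],[0,0,0]],"grip":[0,0,0,0,0,0,0,0,0,0]}'
python3 -m inch '{"linear":[[0,-0.01,0],[0,-0.01,0],[0,-0.01,0],[0,-0.01,0],[0,0,0]],"rotation":[[0,0,0],[0,0,0],[0,0,0],[0,0,0],[0,0,0]],"grip":[0,0,0,0,0]}'
python3 -m inch '{"linear":[[0,0,-0.03],[0,0,-0.035],[0,0.03,-0.035],[0,0.035,-0.03],[0,0.035,0],[0,0.035,0],[0,0,0]],"rotation":[[0,0,0],[0,0,0],[0,0,0],[0,0,0],[0,0,0],[0,0,0],[0,0,0]],"grip":[0,0,0,0,0,0,0]}'
python3 chips.py
```

```text
clock: 39.83
ee_pos: [467.5, 249.5, 73.6]
tool_rot: [3.142, 0.003, -0.12]
wrist_force: [0.8, -0.1, -1.8]
grip_width: 0.199
grip_force: 79.6
clock: 40.67
ee_pos: [479.3, 348.1, 73.1]
tool_rot: [3.141, 0.003, -0.12]
wrist_force: [0.3, -0.1, -1.3]
grip_width: 0.202
grip_force: 79.6
clock: 41.08
ee_pos: [484.5, 389.1, 73.1]
tool_rot: [-3.141, 0.002, -0.119]
wrist_force: [0.5, 0.6, -0.6]
grip_width: 0.199
grip_force: 79.6
clock: 41.67
ee_pos: [467.2, 254.3, 197.8]
tool_rot: [3.141, 0.004, -0.123]
wrist_force: [-0.3, 0.5, -2.6]
grip_width: 0.199
grip_force: 79.7
wrist or 18 [-22. 152.] (119, 140, 24, 25)
wrist or 44 [-16. 138.] (119, 140, 24, 25)
wrist gr 18 [-48. 154.] (116, 168, 33, 23)
wrist gr 44 [-40. 140.] (116, 168, 33, 23)
top yel 18 [ 51. 158.] (164, 186, 7, 6)
top yel 44 [ 49. 147.] (164, 186, 7, 6)
scene or 18 [-24. 151.] (387, 118, 7, 5)
scene or 44 [ -7. 124.] (387, 118, 7, 5)
scene gr 18 [-49. 151.] (381, 114, 8, 7)
scene gr 44 [-31. 125.] (381, 114, 8, 7)
tcp board xy -36.625290741006815 -12.673004917998076 [469.11961448 258.81369998 197.51311762]
```

View pics/last_wrist.png

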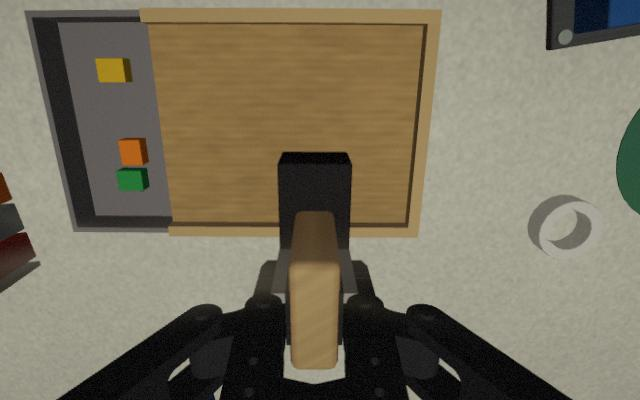

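Wrist view: all three chips lie in the trough (yellow 112,70; orange 133,152; green 132,180) and the board is bare. Return the scraper.

Run:
```python
from h import *
c=cam('top'); im=cv2.imread('pics/last_top.png')
for k in blobs(im,(0,0,0),(180,255,60),300,(385,150,435,212)): print('pad',rect(c,k,0),cv2.boundingRect(k))
for k in blobs(im,*COL['blue'],40,(310,160,440,260)): print('blue',rect(c,k,54),cv2.boundingRect(k))
delta([585,-306,200],-1.52)
```

```text
pad [585.7, -306.2, 125.9, 70.7, 5.2] (398, 159, 29, 44)
blue [474.3, -122.9, 64.0, 61.3, 88.8] (340, 208, 24, 23)
blue [593.2, -70.4, 72.5, 56.1, 2.0] (322, 164, 21, 27)
t 41.8 pos [469.1 258.8 197.5] rpy [-3.141e+00  2.000e-03 -1.210e-01] lin [ 0.1833  0.5467 -0.003 ]
rotvec [0.002 0.002 1.399] rows 11.19308544694073
```

```bash
python3 -m inch '{"linear":[[0.01,0.03,0],[0.0122,0.0364,0],[0.0122,0.0364,0],[0.0122,0.0364,0],[0.0122,0.0364,0],[0.0122,0.0364,0],[0.0122,0.0364,0],[0.0122,0.0364,0],[0.0122,0.0364,0],[0.0122,0.0364,0]],"rotation":[[0,0,0],[0,0,0],[0,0,0],[0,0,0],[0,0,0],[0,0,0],[0,0,0],[0,0,0],[0,0,0],[0,0,0]],"grip":[0,0,0,0,0,0,0,0,0,0]}'|grep -E "pos|grip"
python3 -m inch '{"linear":[[0.0122,0.0364,0],[0.0122,0.0364,0],[0.0122,0.0364,0],[0.0122,0.0364,0],[0.0122,0.0364,0],[0,0,0],[0,0,0],[0,0,0],[0,0,0]],"rotation":[[0,0,0],[0,0,0],[0,0,0],[0,0,0],[0,0,0],[0,0,-0.1],[0,0,-0.1],[0,0,0],[0,0,0]],"grip":[0,0,0,0,0,0,0,0,0]}'|grep -E "pos|grip"
python3 -c "
from h import *
delta([585.7,-306.2,46])"
```

```text
ee_pos: [545.8, -111.5, 196.6]
grip_width: 0.2
grip_force: 79.7
ee_pos: [584.2, -298.0, 196.0]
grip_width: 0.201
grip_force: 79.7
t 43.4 pos [ 584.2 -298.   196. ] rpy [-3.141  0.004  0.077] lin [0.0015 0.0083 0.15  ]
```

```bash
python3 -m inch '{"linear":[[0.001,0.008,0.02],[0,0,0.035],[0,0,0.035],[0,0,0.03],[0,0,0.02],[0,0,0.01],[0,0,0],[0,0,0],[0,0,0]],"rotation":[[0,0,0],[0,0,0],[0,0,0],[0,0,0],[0,0,0],[0,0,0],[0,0,0],[0,0,0],[0,0,0]],"grip":[0,0,0,0,0,0,0,0,0]}'
python3 -m inch '{"linear":[[0,0,0.002],[0,0,0.001],[0,0,0],[0,0,0]],"rotation":[[0,0,0],[0,0,0],[0,0,0],[0,0,0]],"grip":[0,0,0,0]}'
```

```text
clock: 44.15
ee_pos: [586.3, -306.4, 48.7]
tool_rot: [3.14, 0.001, 0.08]
wrist_force: [0.7, 0.1, -1.6]
grip_width: 0.202
grip_force: 79.8
clock: 44.48
ee_pos: [585.0, -306.3, 44.4]
tool_rot: [3.141, 0.002, 0.079]
wrist_force: [0.0, 1.0, -1.5]
grip_width: 0.2
grip_force: 79.8
```

```bash
python3 -m inch '{"linear":[[0,0,0.0015],[0,0,0.001],[0,0,0],[0,0,0]],"rotation":[[0,0,0],[0,0,0],[0,0,0],[0,0,0]],"grip":[0,0,0,0]}'|grep -E "pos|wrist_f"
python3 -m inch '{"linear":[[0,0,0.001],[0,0,0],[0,0,0]],"rotation":[[0,0,0],[0,0,0],[0,0,0]],"grip":[0,0,0]}'|grep -E "pos|wrist_f"
```

```text
ee_pos: [584.6, -306.3, 41.1]
wrist_force: [-0.3, 0.2, -2.4]
ee_pos: [584.7, -306.3, 40.2]
wrist_force: [0.6, -0.1, -1.3]
```

```bash
python3 -m inch '{"linear":[[0,0,0.001],[0,0,0],[0,0,0]],"rotation":[[0,0,0],[0,0,0],[0,0,0]],"grip":[0,0,0]}'|grep -E "pos|wrist_f"
python3 -m inch '{"linear":[[0,0,0.001],[0,0,0],[0,0,0]],"rotation":[[0,0,0],[0,0,0],[0,0,0]],"grip":[0,0,0]}'|grep -E "pos|wrist_f"
```

```text
ee_pos: [585.0, -306.3, 39.8]
wrist_force: [-0.5, -0.4, 2.6]
ee_pos: [585.0, -306.4, 39.8]
wrist_force: [-2.7, 2.1, 10.5]
```

Contact. Release, raise and check everything.

```bash
python3 -m inch '{"linear":[[0,0,0],[0,0,0],[0,0,0],[0,0,-0.02],[0,0,-0.04],[0,0,-0.04],[0,0,-0.04],[-0.03,0,-0.04],[-0.03,0,-0.02],[-0.03,0,0]],"rotation":[[0,0,0],[0,0,0],[0,0,0],[0,0,0],[0,0,0],[0,0,0],[0,0,0],[0,0,0],[0,0,0],[0,0,0]],"grip":[0.5,0.8,0.8,0.8,0.8,0.8,0.8,0.8,0.8,0.8]}'|grep -E "pos|grip"
python3 -m inch '{"linear":[[-0.03,0,0],[-0.02,0,0],[0,0,0],[0,0,0]],"rotation":[[0,0,0],[0,0,0],[0,0,0],[0,0,0]],"grip":[0.8,0.8,0.8,0.8]}'|grep -E "pos|grip"
python3 chips.py
python3 - <<'E'
from h import *
im=cv2.imread('pics/last_scene.png'); cv2.imwrite('pics/s11.png',cv2.resize(im[90:310,200:460],None,fx=2.3,fy=2.3))
c=cam('top'); im=cv2.imread('pics/last_top.png')
for k in blobs(im,(8,60,80),(25,220,255),30,(385,150,435,210)): print('grip',rect(c,k,78))
for k in blobs(im,*COL['red'],15,(295,160,370,195)): print('handle',rect(c,k,90))
for k in blobs(im,*COL['blue'],40,(310,190,440,260)): print('pot',rect(c,k,54))
E
```

```text
ee_pos: [502.2, -314.0, 236.9]
grip_width: 0.797
grip_force: 0.0
ee_pos: [450.1, -317.2, 232.6]
grip_width: 0.8
grip_force: 0.0
top or 18 [-22. 151.] (163, 210, 7, 7)
top or 44 [-22. 141.] (163, 210, 7, 7)
top yel 18 [ 51. 157.] (164, 186, 8, 6)
top yel 44 [ 49. 146.] (164, 186, 8, 6)
top gr 18 [-49. 157.] (159, 219, 9, 7)
top gr 44 [-49. 146.] (159, 219, 9, 7)
scene or 18 [-24. 151.] (387, 118, 7, 5)
scene or 44 [ -7. 124.] (387, 118, 7, 5)
scene gr 18 [-49. 151.] (381, 114, 8, 7)
scene gr 44 [-31. 125.] (381, 114, 8, 7)
tcp board xy 14.978492474681488 -586.4304454198148 [ 451.5018709  -316.97529203  231.91615667]
grip [561.8, -294.0, 46.1, 134.7, 73.6]
```

View pics/s11.png

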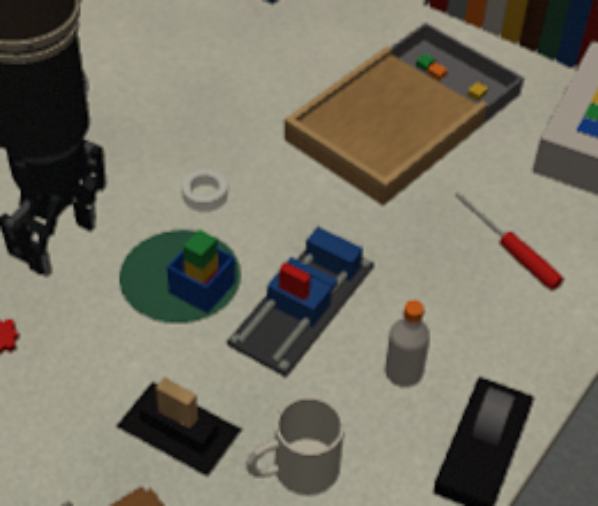

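Scene: piece in the pot on the mat, vise shut and empty, scraper upright on its pad, chips in the trough. One check of the jaw against the first picture, then hand in.

Run:
```python
from h import *
from plant import job
r=[]
for f in('scene0','last_scene'):
    im=cv2.imread(f'pics/{f}.png'); k=blobs(im,*COL['red'],15,(310,190,350,235)); r.append(cv2.boundingRect(k[0])); print(f,[cv2.boundingRect(x) for x in k])
if max(abs(r[0][i]-r[1][i]) for i in(0,1))<=2: print(job.sign_off())
```

```text
scene0 [(321, 205, 13, 15)]
last_scene [(322, 205, 12, 15)]
the job is handed in; nothing more can be done
None
```

I handed the job in with everything in place on the last pictures: the piece stands in the mouth-up pot on the mat (pot about 36 mm from its centre), the vise is empty and shut, all three chips are in the trough, and the scraper is upright on its pad. The verdict itself was not shown.

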